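# Pack scenic bases from the drying carousel into a layered case

## Task

Pack all the dried scenic bases from the drying carousel into the black carry case, turning the carousel by its knob to bring each one into the hood's open slot: first all the large bases flat on the case's floor, then the plywood divider seated on the case's ledges, then all the small bases on top of the divider. All bases stand right way up inside the case; leave the ruined-wall piece on the carousel and do not shift the other things on the bench. If something is knocked or dropped, put it right.

Things in the scene. Friction and masses are not known exactly. Their poses are not given: they have to be found in the camera images.
- large1_mid (a point): A large scenic miniature base: sand-textured disc with a grey rim and tiny rocks on top, 46 mm in diameter, 16 mm high (tips of the tiny rocks 19 mm). Point at its centre, half-way up (8 mm above its underside); z is up. Starts in one of the carousel's compartments. May be absent in some starts.
- large2_mid (a point): A large scenic miniature base: sand-textured disc with a grey rim and tiny rocks on top, 46 mm in diameter, 16 mm high (tips of the tiny rocks 19 mm). Point at its centre, half-way up (8 mm above its underside); z is up. Starts in one of the carousel's compartments. May be absent in some starts.
- small1_mid (a point): A small scenic miniature base: sand-textured disc with a grey rim and tiny rocks on top, 30 mm in diameter, 16 mm high (tips of the tiny rocks 19 mm). Point at its centre, half-way up (8 mm above its underside); z is up. Starts in one of the carousel's compartments. May be absent in some starts.
- small2_mid (a point): A small scenic miniature base: sand-textured disc with a grey rim and tiny rocks on top, 30 mm in diameter, 16 mm high (tips of the tiny rocks 19 mm). Point at its centre, half-way up (8 mm above its underside); z is up. Starts in one of the carousel's compartments. May be absent in some starts.
- small3_mid (a point): A small scenic miniature base: sand-textured disc with a grey rim and tiny rocks on top, 30 mm in diameter, 16 mm high (tips of the tiny rocks 19 mm). Point at its centre, half-way up (8 mm above its underside); z is up. Starts in one of the carousel's compartments. May be absent in some starts.
- carousel (a joint): Turning angle of the carousel, rad, 0 at the start, growing anticlockwise seen from above; no end stop within four turns either way. Light friction (about 0.06 N m) keeps it where it is left.
- carousel_grip (a point): Point on the carousel's vertical axis at the height to grip its knob, 110 mm above the table. The knob is a black upright bar above the hood, 50 mm long (along this point's x), 14 mm thick (along its y), its top 126 mm and its foot 86 mm above the table; it turns with the carousel.
- carousel_deck (a point): Point on the carousel's axis at its deck, 30 mm above the table; turns with it. The carousel is a white disc 310 mm in diameter; radial walls 12 mm high, 3 mm thick part it into six compartments of 60 degrees (one wall along this point's x, the next every 60 degrees). Edge lip 5 mm high, hub 40 mm in diameter. Bases stand on the deck about 105 mm from the axis.
- slot (a point): Fixed point in the middle of the clear dust hood's open slot, at deck level (30 mm up), 105 mm from the carousel's axis; x points to the axis. The hood is a fixed clear plate over the carousel, 70 to 74 mm above the table. The slot is 140 mm wide (along y), begins 30 mm before the axis and is open towards the robot. Bases can be lifted out only through it.
- case: Black open carry case, fixed, outer size 210 (x) x 140 (y) x 55 mm, walls 5 mm. Origin under its centre at table height. Grey-lined inner floor 6 mm above the table, inside 200 x 130 mm. A ledge 14 mm wide runs along each short end inside, its top 32 mm above the table; between the ledges the floor is 172 mm long.
- divider_handle (a point): Loose divider: plywood plate 190 (x) x 120 (y) x 5 mm; in its middle an upright grip bar 14 mm thick (x), 40 mm long (y), up to 40 mm above the plate's underside. Point in the bar, 24 mm above the underside; z up. Starts on the table; belongs on the case's ledges, long side along the case's, 5 mm play all round; its top is then 37 mm above the table.
- ruin: Concrete-grey L-shaped ruined-wall piece, 44 x 42 x 24 mm, origin at its underside; it stands in one of the compartments and stays on the carousel.
- pot_a: Amber paint jar with white cap, 34 mm in diameter, 55 mm high. Bystander; leave it alone. Origin at its underside's centre.
- pot_b: Amber paint jar with white cap, 34 mm in diameter, 55 mm high. Bystander; leave it alone. Origin at its underside's centre.
- glue: White bottle, 44 mm in diameter, 110 mm high. Bystander; leave it alone. Origin at its underside's centre.
- brush: Brush 170 mm long lying on the table. Bystander; leave it alone. Origin at its underside's centre.
- filler_tub: White tub, 60 mm in diameter, 45 mm high. Bystander; leave it alone. Origin at its underside's centre.
- sander: Cork sanding block, 70 x 35 x 23 mm. Bystander; leave it alone. Origin at its underside's centre.

How it is judged:
By the outcome, as a careful person would: the job done as asked, in the order asked, and still so for the second after the job is handed in, with the robot touching nothing.
Of large1, large2 only 1 to 2 are there at a start; the rules pass over those that are not, and their reading is None.
Of small1, small2, small3 only 2 to 3 are there at a start; the rules pass over those that are not, and their reading is None.
At some moment in a run one of divider, large1, large2, small1, small2, small3 may be knocked a few centimetres aside while the robot is not near it.
Once in a run the grip may slacken for a moment while it holds something.
It also fails if it takes over 210 s, if anything falls off the work surface, if the arm or the gripper's body presses on something with over 40 N, if the wrist force passes 120 N, or if a joint passes its speed limit or range.

## Robot

A 6-joint arm with a two-finger parallel gripper is mounted at the origin on the work surface. World frame = base frame: x ahead of the robot, y to its left, z up, the work surface at z = 0. Lengths are in mm, angles in rad, forces in N, time in s.
With the tool pointing down it reaches from about 350 to 975 mm from the base axis. Payload 7.1 kg.
Tool frame: the origin (TCP) lies at the very end of the fingers, on their centre line; the grasp point (between the pads) lies 19 mm behind it; y points along the fingers, x is the direction in which the jaws open and shut, and the axes are right-handed (so a half turn about y gives the same grasp; the last joint's range is limited). The gripper opens to 88 mm and grips with 3 to 60 N. Pads are 20 mm wide; open, the fingers measure 115 mm over their backs; the gripper's body (75 mm by 178 mm) begins 61 mm behind the grasp point.
Start: joints at [1.115, 0.423, 1.63, -0, 1.089, -0.019], TCP at [264.369, 566.316, 222.675] pointing down, gripper open.
Joint ranges: [-3, 3], [-0.9, 2.11], [0.09, 2.58], [-1.31, 4.45], [0.11, 2.69], [-2.54, 2.54]. Speed limits (rad/s): [2.39, 2.39, 3.01, 3.14, 3.14, 3.14].

## Interface

Orientations are given as a rotation vector (axis times angle).
In Python, from workcell import ctrl gives the robot as it stands. The module is installed in compiled form; this text tells all that it offers.
- The arm moves only by the tool jog_arm, never from a script. Its argument "steps" is a list of rows, each an object with "turn": the turn, a rotation vector about the world's x, y, z scaled (see below), a list of three; "dp": the shift along the world's x, y, z scaled (see below), a list of three; "claw": the opening, from 0 (shut) to 1 (fully open). In form: [{"turn": [wx, wy, wz], "dp": [x, y, z], "claw": claw}, ...]. A call has 1 to 12 rows; each row is the pose to reach, as a shift and turn from the pose measured when the call began, turning the shorter way round; what a row does not reach only later rows make up. The controller multiplies each number of a shift by 80 mm and each number of a turn by pi rad. A row lasts 1/12 s, in which the tool goes at most 41.7 mm and 7.16 degrees, less where a joint would pass 70% of its speed; a pose out of reach is approached as far as the arm can. A call with a number of a shift or a turn outside -1 to 1 is refused whole. A call with a gripper value outside its range is refused whole. The fingers move at their own pace and stop on an object; the grip force is fixed at half the most. Time passes only in rows, so rows that repeat a pose let the fingers close. It gives the time, the measured TCP pose, the force and the opening at its end, in the units of the state.
- ctrl.get_obs(): the state, without advancing time (a new reading comes with each control period).
- ctrl.get_image(name): name is "side" or "top" or "wrist"; returns a dict with "img" (400x640x3 uint8, red, green, blue), "range_z" (400x640 float32, mm along the optical axis (not along the pixel's ray), 0 where there is no reading), "fovy" (degrees; the focal length in pixels is half the picture's height over the tangent of half this angle, whatever the lens; pixels are square), "cx", "cy" (the principal point, pixels), "dist_coeffs" ([k1, k2, p1, p2, k3] as OpenCV has them; the pictures are not rectified), "camera_from_world" (4x4, takes a point from world to camera coordinates); the wrist camera has in their place "hand_eye" (4x4, takes a point from camera to tool coordinates, whose origin is the TCP and whose axes are the tool frame's). Camera axes: x right, y down, z forward; pixel columns grow to the right and rows downward; lengths in mm; the calibration is good to about 2 mm. A picture is of the moment at which its call begins: read the wrist's pose just before it.
- ctrl.close_job(): hands the job in, once; it reports no verdict.
The state is a dict: "t": time; "qpos": joint angles; "qvel": joint speeds; "joint_torque": joint torques, N m; "ee_pos": TCP position; "orientation": TCP orientation; "ft_force": force on the tool from outside, world axes, zero at the start; "moment": the same for the moment, N m; "width": finger opening in mm.
Only numpy, scipy, OpenCV 4.12 (cv2) and the standard library are available. Lean on these libraries where they do the work, as an engineer would, in place of code of your own. Each camera call takes 0.05 s, during which the arm holds its last target.

## Working session

There is one attempt and no reset: what is moved stays moved. The work goes in short steps, Python scripts to look and compute and a tool call to move; the robot and the scene stay as the last step left them, time stands still between calls to the robot, and variables do not carry over. Pictures are saved under pics/ and viewed, and the job is handed in when it is done.

Besides the shell and the picture viewer there is one more tool, called as name([rows], argument=value, ...), one row to a line, values as JSON. jog_arm: Moves the arm, as the interface text tells. Its arguments: {"type":"object","properties":{"steps":{"type":"array","items":{"type":"object","properties":{"turn":{"type":"array","items":{"type":"number"}},"dp":{"type":"array","items":{"type":"number"}},"claw":{"type":"number"}}}}},"required":["steps"]}

```bash
ls; mkdir -p pics
cat > h.py <<'E'
import numpy as np, cv2
from workcell import ctrl
from scipy.spatial.transform import Rotation as R
def cam(name):
    o=ctrl.get_obs(); d=ctrl.get_image(name)
    f=200/np.tan(np.radians(d['fovy'])/2)
    d['K']=np.array([[f,0,d['cx']],[0,f,d['cy']],[0,0,1.]])
    d['D']=np.array(d['dist_coeffs'],float)
    if name=='wrist':
        T=np.eye(4);T[:3,:3]=R.from_rotvec(o['orientation']).as_matrix();T[:3,3]=o['ee_pos']
        d['wfc']=T@np.array(d['hand_eye'])
    else: d['wfc']=np.linalg.inv(np.array(d['camera_from_world']))
    d['o']=o
    return d
def ray(d,uv,z):
    uv=np.array(uv,float).reshape(-1,1,2)
    n=cv2.undistortPoints(uv,d['K'],d['D']).reshape(-1,2)
    r=np.c_[n,np.ones(len(n))]@d['wfc'][:3,:3].T
    c=d['wfc'][:3,3]
    return c+r*((z-c[2])/r[:,2])[:,None]
def proj(d,p):
    M=np.linalg.inv(d['wfc'])
    rv=cv2.Rodrigues(M[:3,:3])[0]
    return cv2.projectPoints(np.array(p,float).reshape(-1,1,3),rv,M[:3,3],d['K'],d['D'])[0].reshape(-1,2)
def world(d):
    """HxWx3 world points from range"""
    v,u=np.mgrid[0:400,0:640]
    n=cv2.undistortPoints(np.stack([u,v],-1).reshape(-1,1,2).astype(float),d['K'],d['D']).reshape(400,640,2)
    z=d['range_z']; P=np.dstack([n[...,0]*z,n[...,1]*z,z])
    return P@d['wfc'][:3,:3].T+d['wfc'][:3,3]
def save(d,fn,s=1):
    im=d['img'][...,::-1]
    if s!=1: im=cv2.resize(im,None,fx=s,fy=s,interpolation=cv2.INTER_CUBIC)
    cv2.imwrite('pics/'+fn,im)
E
python3 - <<'E'
from h import *
for n in ['top','side','wrist']:
    d=cam(n); save(d,n+'0.png',1.25); print(n,d['fovy'],d['cx'],d['cy'],d['dist_coeffs'],d['wfc'].round(3).tolist())
o=ctrl.get_obs();print(o)
E
```

```text
pics
top 55.84244288463095 324.18809240997115 200.28581323034717 [-0.07111552  0.          0.          0.          0.        ] [[0.018, -0.997, 0.069, 456.267], [-1.0, -0.019, -0.007, -12.574], [0.008, -0.068, -0.998, 1146.821], [0.0, 0.0, 0.0, 1.0]]
side 42.99426107716001 321.50849591515566 201.1763434457816 [-0.13909835  0.          0.          0.          0.        ] [[0.877, -0.252, 0.409, -28.087], [-0.48, -0.442, 0.757, -1027.363], [-0.01, -0.861, -0.509, 778.993], [0.0, 0.0, 0.0, 1.0]]
wrist 70.41884225508343 322.0433068126403 196.5311162854558 [-0.05049125  0.          0.          0.          0.        ] [[0.424, 0.872, 0.246, 196.548], [0.906, -0.408, -0.115, 596.597], [-0.0, 0.272, -0.962, 383.38], [0.0, 0.0, 0.0, 1.0]]
{'t': 0.15, 'qpos': array([ 1.11501421e+00,  4.23658753e-01,  1.63048973e+00,  5.60888390e-06,
        1.08857998e+00, -1.90262813e-02]), 'qvel': array([-0.00013133, -0.00438445, -0.00362699, -0.00026473,  0.00011755,
        0.00104055]), 'joint_torque': array([ 5.40749479e-04, -5.44984603e+01, -2.73919880e+01,  6.43261685e-02,
        2.05175980e-02, -7.73391480e-05]), 'ee_pos': array([264.18331716, 565.96139332, 222.09406469]), 'orientation': array([-1.38532989, -0.88103251,  0.88262846]), 'ft_force': array([ 0.76044549, -0.34377738,  0.33597107]), 'moment': array([ 0.00666508, -0.04374555, -0.03136942]), 'width': 87.63344040268217}
```

View pics/top0.png

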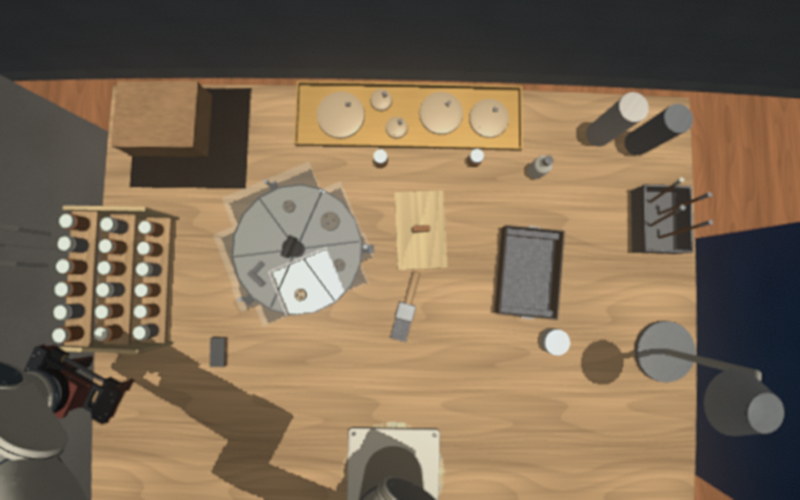

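View pics/side0.png

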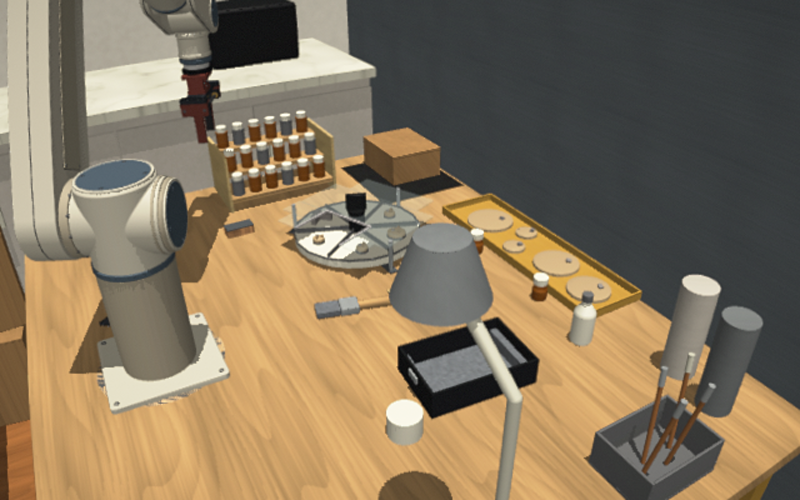

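View pics/wrist0.png

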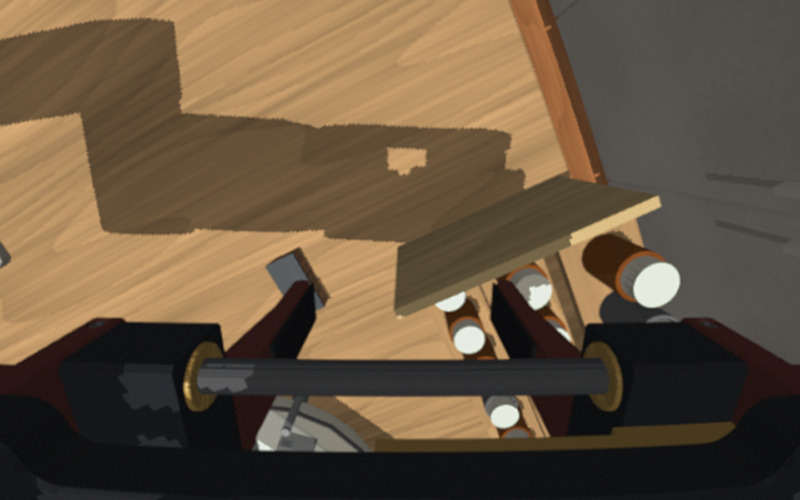

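Run:
```python
from h import *
d=cam('top')
im=d['img'][...,::-1]
cv2.imwrite('pics/t1.png',cv2.resize(im[120:270,165:305],None,fx=4.2,fy=4,interpolation=cv2.INTER_CUBIC)[:600])
cv2.imwrite('pics/t2.png',cv2.resize(im[140:290,300:470],None,fx=4,fy=4,interpolation=cv2.INTER_CUBIC))
W=world(d)
for uv in [(236,186),(235,236),(320,205),(422,218),(333,183),(336,183),(264,177),(271,212),(206,218),(322,245),(445,272)]:
    print(uv,W[uv[1],uv[0]].round(1))
```

```text
(236, 186) [566.2 233.1  73.8]
(235, 236) [422.7 237.7  45.4]
(320, 205) [520.2  -8.2   4.9]
(422, 218) [ 486.3 -319.1    5.9]
(333, 183) [584.2 -45.5  37.4]
(336, 183) [583.8 -54.1  42.9]
(264, 177) [593.3 153.2  75.9]
(271, 212) [493.8 130.7  72.7]
(206, 218) [472.9 316.2  73.8]
(322, 245) [400.3 -16.4  17.5]
(445, 272) [ 328.5 -377.3   45.8]
```

View pics/t1.png

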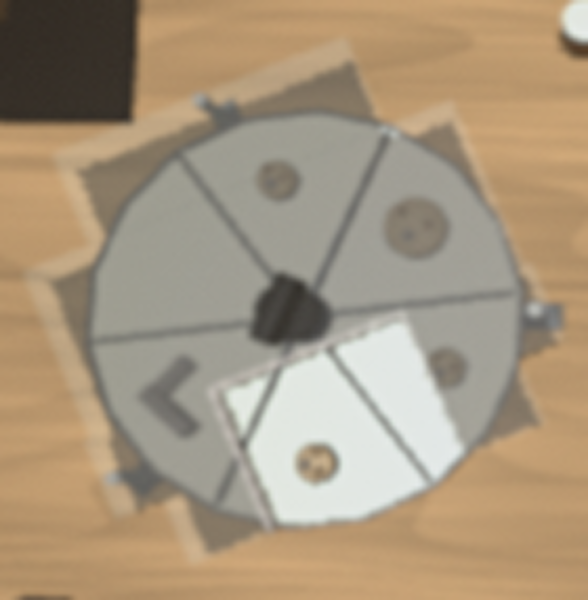

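View pics/t2.png

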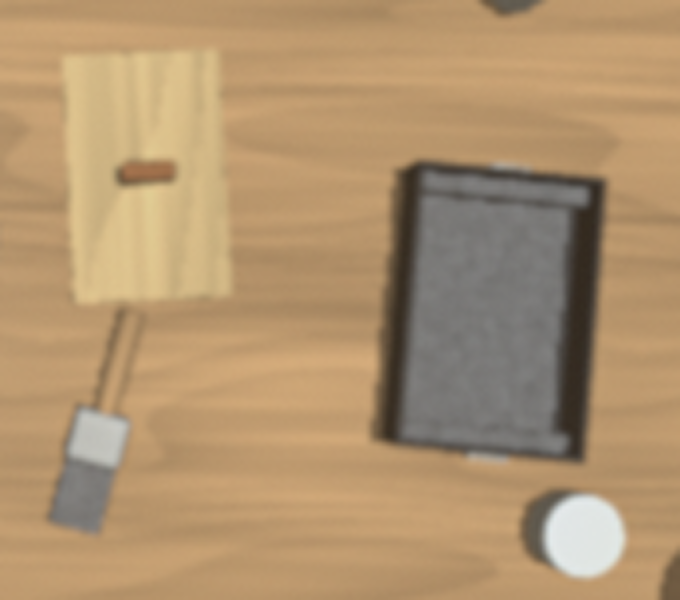

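Run:
```python
from h import *
d=cam('top')
W=world(d)
im=d['img'].astype(int)
m=(W[...,2]>112)&(np.hypot(W[...,0]-555,W[...,1]-225)<60)
print('knob', m.sum(), W[m].mean(0).round(1))
# knob top dark/bright
c=lambda pts: np.array([[165+x/4.2,120+y/4] for x,y in pts])-0.5+0.125
print('deck rim', ray(d,c([(180,152),(388,135),(515,294),(432,482),(218,500),(92,341)]),40).round(1).tolist())
P=ray(d,c([(180,152),(388,135),(515,294),(432,482),(92,341),(300,112),(100,270),(520,340)]),35)[:,:2]
A=np.c_[2*P,np.ones(len(P))];s=np.linalg.lstsq(A,(P**2).sum(1),rcond=None)[0];print('centre',s[:2],np.sqrt(s[2]+s[:2]@s[:2]))
print('slot corners', ray(d,c([(218,385),(405,316),(272,525),(465,445)]),72).round(1).tolist())
print('bases', ray(d,c([(279,181),(416,228),(446,367),(317,463)]),46).round(1).tolist())
c2=lambda pts: np.array([[300+x/4,140+y/4] for x,y in pts])-0.5+0.125
print('div corners',ray(d,c2([(62,56),(218,50),(232,295),(76,303)]),5).round(1).tolist())
print('div handle ends top z40',ray(d,c2([(122,173),(174,170)]),40).round(1).tolist())
print('case top corners',ray(d,c2([(418,162),(606,180),(584,461),(397,444)]),55).round(1).tolist())
m=(W[...,2]>50)&(np.abs(W[...,0]-480)<160)&(np.abs(W[...,1]+325)<110)
ys,xs=np.nonzero(m);r=cv2.minAreaRect(W[m][:,:2].astype(np.float32));print('case rect',r,m.sum(),W[m][:,2].mean())
m=(W[...,2]>2.5)&(W[...,2]<9)&(np.abs(W[...,0]-575)<130)&(np.abs(W[...,1]+50)<80)
r=cv2.minAreaRect(W[m][:,:2].astype(np.float32));print('div rect',r,m.sum(), W[m].mean(0))
```

```text
knob 109 [531.3 238.  124.2]
deck rim [[653.1, 329.6, 40.0], [668.2, 181.8, 40.0], [551.4, 88.8, 40.0], [412.5, 143.2, 40.0], [396.2, 292.6, 40.0], [511.0, 386.4, 40.0]]
centre [531.62161762 238.11264761] 151.7578692802109
slot corners [[479.6, 286.6, 72.0], [531.5, 160.4, 72.0], [381.1, 246.4, 72.0], [440.4, 117.0, 72.0]]
bases [[631.4, 256.5, 46.0], [598.2, 158.8, 46.0], [496.5, 134.9, 46.0], [424.9, 222.7, 46.0]]
div corners [[677.4, 9.8, 5.0], [684.5, -109.6, 5.0], [496.9, -122.6, 5.0], [488.7, -4.6, 5.0]]
div handle ends top z40 [[584.1, -36.9, 40.0], [587.1, -75.2, 40.0]]
case top corners [[594.9, -253.0, 55.0], [584.5, -392.6, 55.0], [379.1, -375.9, 55.0], [389.6, -238.7, 55.0]]
case rect ((486.6556396484375, -314.96929931640625), (143.6625518798828, 211.4652557373047), 85.42727661132812) 470 54.58232825961545
div rect ((574.9518432617188, -50.15735626220703), (159.5092315673828, 258.58697509765625), 89.82538604736328) 2100 [582.89570861 -55.61474871   4.98877957]
```

```bash
cat >> h.py <<'E'
def jaw(o=None):
    o=o or ctrl.get_obs(); M=R.from_rotvec(o['orientation']).as_matrix()
    return np.degrees(np.arctan2(M[1,0],M[0,0])),M
def go(x,y,z,az=None):
    """print needed dp (units of 80mm) and turn (units of pi) to have TCP at x,y,z, y down, jaw azimuth az (mod 180, nearest)"""
    o=ctrl.get_obs(); a,M=jaw(o)
    if az is None: az=a
    az=a+((az-a+90)%180-90)
    c,s=np.cos(np.radians(az)),np.sin(np.radians(az))
    X=np.array([c,s,0]);Y=np.array([0,0,-1.]);T=np.c_[X,Y,np.cross(X,Y)]
    t=R.from_matrix(T@M.T).as_rotvec()/np.pi
    print('t',round(o['t'],2),'pos',o['ee_pos'].round(1),'jaw',round(a,1),'q6',o['qpos'][5].round(2),'w',o['width'].round(1),'F',o['ft_force'].round(1))
    print('dp',((np.array([x,y,z])-o['ee_pos'])/80).round(3),'turn',t.round(4))
E
python3 - <<'E'
from h import *
go(531.5,238,140)
d=cam('top');W=world(d)
m=(W[...,2]>100)&(np.hypot(W[...,0]-531,W[...,1]-238)<45)
print(cv2.minAreaRect(W[m][:,:2].astype(np.float32)),m.sum())
print(ctrl.get_image('wrist')['hand_eye'])
q=W[m];print(np.c_[q].round(0)[::6])
d=cam('side');W=world(d)
m=(W[...,2]>95)&(W[...,2]<130)&(np.hypot(W[...,0]-531,W[...,1]-238)<45)
print(cv2.minAreaRect(W[m][:,:2].astype(np.float32)),m.sum(),W[m].mean(0))
cv2.imwrite('pics/s1.png',cv2.resize(d['img'][130:230,220:360,::-1],None,fx=5,fy=5,interpolation=cv2.INTER_CUBIC))
E
```

```text
Traceback (most recent call last):
  File "h.py", line 46, in go
    print('t',round(o['t'],2),'pos',o['ee_pos'].round(1),'jaw',round(a,1),'q6',o['qpos'][5].round(2),'w',o['width'].round(1),'F',o['ft_force'].round(1))
                                                                                                         ^^^^^^^^^^^^^^^^
AttributeError: 'float' object has no attribute 'round'
```

```bash
sed -i "s/o\['width'\].round(1)/round(float(o['width']),1)/" h.py
python3 - <<'E'
from h import *
go(531.5,238,140)
d=cam('top');W=world(d)
m=(W[...,2]>100)&(np.hypot(W[...,0]-531,W[...,1]-238)<45)
print(cv2.minAreaRect(W[m][:,:2].astype(np.float32)),m.sum())
print(ctrl.get_image('wrist')['hand_eye'])
d=cam('side');W=world(d)
m=(W[...,2]>95)&(W[...,2]<130)&(np.hypot(W[...,0]-531,W[...,1]-238)<45)
print(cv2.minAreaRect(W[m][:,:2].astype(np.float32)),m.sum(),W[m].mean(0))
cv2.imwrite('pics/s1.png',cv2.resize(d['img'][130:230,220:360,::-1],None,fx=5,fy=5,interpolation=cv2.INTER_CUBIC))
E
```

```text
t 0.25 pos [264.3 566.1 222.3] jaw 65.0 q6 -0.02 w 87.9 F [ 0.6 -0.1 -1. ]
dp [ 3.341 -4.101 -1.029] turn [ 0.0002 -0.0001  0.    ]
((531.48974609375, 238.50546264648438), (14.866964340209961, 48.799991607666016), 67.6189193725586) 131
[[ 9.99998947e-01 -1.15050317e-03  8.83982060e-04 -9.97141534e-01]
 [-1.16365215e-03 -2.72067926e-01  9.62277345e-01 -1.61378073e+02]
 [-8.66599971e-04 -9.62277361e-01 -2.72068979e-01  7.42841188e+01]
 [ 0.00000000e+00  0.00000000e+00  0.00000000e+00  1.00000000e+00]]
((527.7940673828125, 236.04534912109375), (22.290306091308594, 49.66034698486328), 63.724090576171875) 184 [527.33445943 233.61255709 112.92513972]
```

View pics/s1.png

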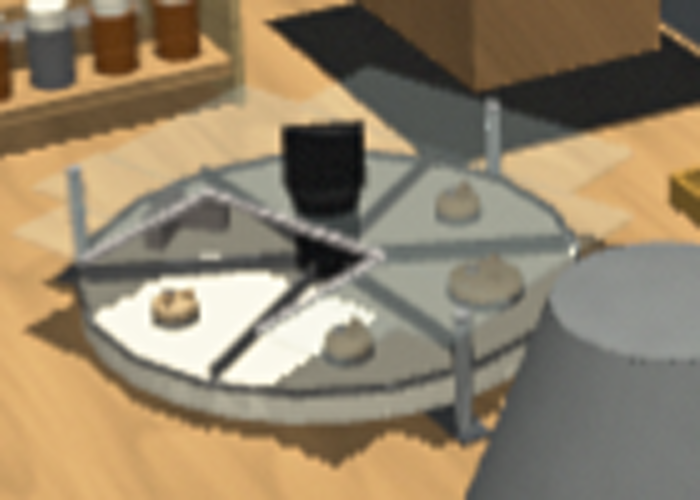

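Run:
```python
from h import *
d=cam('top');W=world(d)
for x in range(200,700,50):
    print(x,[int(np.r_[0,W[(abs(W[...,0]-x)<25)&(abs(W[...,1]-y)<25)][:,2]].max()) for y in range(600,-500,-50)])
```

```text
200 [6, 392, 349, 5, 600, 674, 4, 5, 4, 4, 5, 6, 5, 7, 5, 5, 5, 5, 5, 5, 6, 5]
250 [255, 452, 440, 648, 695, 695, 5, 6, 5, 5, 4, 6, 7, 6, 6, 4, 5, 4, 6, 5, 6, 7]
300 [347, 536, 594, 625, 27, 4, 4, 6, 5, 4, 4, 7, 19, 21, 5, 7, 6, 4, 5, 48, 49, 7]
350 [346, 519, 6, 4, 5, 5, 77, 76, 4, 6, 5, 4, 22, 22, 5, 7, 5, 7, 5, 51, 49, 5]
400 [137, 97, 5, 4, 5, 79, 78, 78, 49, 45, 5, 5, 22, 24, 6, 5, 4, 59, 57, 59, 58, 6]
450 [145, 98, 6, 5, 76, 79, 79, 75, 50, 78, 77, 75, 1146, 23, 8, 6, 5, 58, 11, 12, 58, 5]
500 [147, 98, 4, 5, 78, 78, 78, 128, 87, 77, 79, 76, 8, 22, 10, 5, 5, 58, 12, 12, 58, 5]
550 [145, 97, 5, 4, 78, 79, 79, 127, 121, 78, 79, 79, 9, 11, 9, 5, 5, 58, 36, 36, 58, 6]
600 [164, 164, 4, 5, 76, 79, 79, 78, 79, 79, 80, 7, 10, 48, 35, 7, 5, 59, 57, 59, 58, 6]
650 [4, 4, 4, 5, 77, 77, 78, 79, 78, 79, 78, 4, 10, 9, 10, 4, 5, 4, 7, 6, 5, 6]
```

jog_arm([
  {"dp":[0.33,-0.4,0],"turn":[0,0,0],"claw":1},
  {"dp":[0.67,-0.8,0],"turn":[0,0,0],"claw":1},
  {"dp":[0.67,-0.8,0],"turn":[0,0,0],"claw":1},
])

```text
t: 0.7
ee_pos: [320.8, 498.0, 222.3]
orientation: [-1.388, -0.879, 0.881]
ft_force: [0.0, 0.0, 0.3]
width: 88.0
```

jog_arm([
  {"dp":[0.33,-0.4,0],"turn":[0,0,0],"claw":1},
  {"dp":[0.67,-0.8,0],"turn":[0,0,0],"claw":1},
  {"dp":[0.67,-0.8,0],"turn":[0,0,0],"claw":1},
])

```text
t: 0.95
ee_pos: [377.0, 430.3, 222.4]
orientation: [-1.391, -0.877, 0.879]
ft_force: [0.0, -0.0, -0.2]
width: 87.9
```

jog_arm([
  {"dp":[0.33,-0.4,0],"turn":[0,0,0],"claw":1},
  {"dp":[0.67,-0.8,0],"turn":[0,0,0],"claw":1},
  {"dp":[0.67,-0.8,0],"turn":[0,0,0],"claw":1},
])

```text
t: 1.2
ee_pos: [433.4, 362.9, 222.5]
orientation: [-1.393, -0.875, 0.877]
ft_force: [-0.4, 0.1, 0.6]
width: 87.9
```

jog_arm([
  {"dp":[0.33,-0.4,0],"turn":[0,0,0],"claw":1},
  {"dp":[0.67,-0.8,0],"turn":[0,0,0],"claw":1},
  {"dp":[0.67,-0.8,0],"turn":[0,0,0],"claw":1},
])

```text
t: 1.45
ee_pos: [490.0, 296.0, 222.8]
orientation: [-1.396, -0.874, 0.873]
ft_force: [0.6, -0.3, -0.4]
width: 87.8
```

```bash
python3 -c "
from h import *
go(531.5,238,93,67.7)"
```

```text
t 1.45 pos [490.  296.  222.8] jaw 64.3 q6 -0.59 w 87.8 F [ 0.6 -0.3 -0.4]
dp [ 0.519 -0.725 -1.622] turn [0.0018 0.0013 0.0189]
```

jog_arm([
  {"dp":[0.3,-0.4,-0.3],"turn":[0,0,0.02],"claw":1},
  {"dp":[0.52,-0.72,-0.7],"turn":[0.002,0.001,0.02],"claw":1},
  {"dp":[0.52,-0.72,-0.7],"turn":[0.002,0.001,0.02],"claw":1},
  {"dp":[0.52,-0.72,-0.7],"turn":[0.002,0.001,0.02],"claw":1},
])

```text
t: 1.78
ee_pos: [530.8, 237.0, 164.4]
orientation: [-1.367, -0.915, 0.921]
ft_force: [-0.8, 0.5, 0.4]
width: 87.5
```

```bash
python3 -c "
from h import *
go(531.5,238,93,67.7)
d=cam('wrist');save(d,'w1.png',1.25)"
```

```text
t 1.78 pos [530.8 237.  164.4] jaw 67.7 q6 -0.78 w 87.5 F [-0.8  0.5  0.4]
dp [ 0.009  0.012 -0.893] turn [ 0.0003 -0.001  -0.0001]
```

View pics/w1.png

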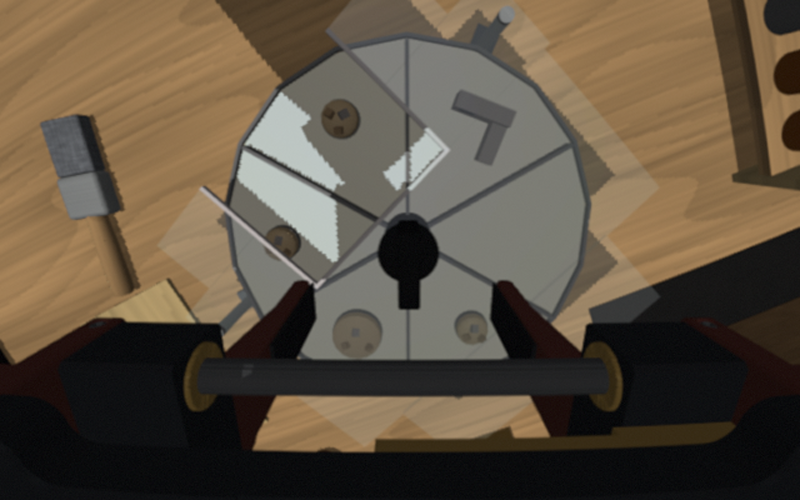

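Run:
```python
from h import *
d=cam('wrist')
g=d['img'].max(2)
m=(g<22).astype(np.uint8); m[:, :230]=0;m[:,420:]=0;m[262:]=0;m[:150]=0
n,l,s,c=cv2.connectedComponentsWithStats(m);i=1+s[1:,4].argmax();print(s[i],c[i])
for v in (215,225,232,238,243):
    xs=np.nonzero(l[v]==i)[0];
    if len(xs):print(v,xs.min(),xs.max(),ray(d,[((xs.min()+xs.max())/2,v)],126).round(1), ray(d,[((xs.min()+xs.max())/2,v)],90).round(1))
# rim fit for axis: walls ends
px=np.array([(245,147),(569,146),(407,37),(590,200),(228,205)])/1.25
P=ray(d,px,35)[:,:2];A=np.c_[2*P,np.ones(len(P))];s=np.linalg.lstsq(A,(P**2).sum(1),rcond=None)[0];print('centre',s[:2],np.sqrt(s[2]+s[:2]@s[:2]))
```

```text
[ 302  176   47   71 2048] [324.56738281 206.18115234]
215 306 343 [[528.5 240.5 126. ]] [[540.4 236.   90. ]]
225 318 332 [[536.1 237.8 126. ]] [[549.4 232.8  90. ]]
232 318 332 [[541.4 235.6 126. ]] [[555.6 230.3  90. ]]
238 318 332 [[546.1 233.8 126. ]] [[561.1 228.1  90. ]]
243 318 332 [[550.  232.2 126. ]] [[565.7 226.2  90. ]]
centre [534.13277535 241.6476424 ] 153.81246870274956
```

jog_arm([
  {"dp":[0.02,0.025,-0.4],"turn":[0,-0.001,0],"claw":1},
  {"dp":[0.02,0.025,-0.89],"turn":[0,-0.001,0],"claw":1},
  {"dp":[0.02,0.025,-0.89],"turn":[0,-0.001,0],"claw":1},
  {"dp":[0.02,0.025,-0.89],"turn":[0,-0.001,0],"claw":0.5},
  {"dp":[0.02,0.025,-0.89],"turn":[0,-0.001,0],"claw":0},
  {"dp":[0.02,0.025,-0.89],"turn":[0,-0.001,0],"claw":0},
  {"dp":[0.02,0.025,-0.89],"turn":[0,-0.001,0],"claw":0},
  {"dp":[0.02,0.025,-0.89],"turn":[0,-0.001,0],"claw":0},
  {"dp":[0.02,0.025,-0.89],"turn":[0,-0.001,0],"claw":0},
  {"dp":[0.02,0.025,-0.89],"turn":[0,-0.001,0],"claw":0},
])

```text
t: 2.72
ee_pos: [533.1, 241.4, 96.5]
orientation: [-1.369, -0.924, 0.916]
ft_force: [0.2, -1.4, -0.5]
width: 44.8
```

```bash
python3 -c "
from h import *
go(532,239,93,67.7)"
```

```text
t 2.72 pos [533.1 241.4  96.5] jaw 67.8 q6 -0.78 w 44.8 F [ 0.2 -1.4 -0.5]
dp [-0.014 -0.03  -0.043] turn [-0.0004  0.0014 -0.0008]
```

jog_arm([
  {"dp":[0,0,0],"turn":[0,0,0],"claw":0},
  {"dp":[0,0,0],"turn":[0,0,0],"claw":0},
  {"dp":[0,0,0],"turn":[0,0,0],"claw":0},
  {"dp":[0,0,0],"turn":[0,0,0],"claw":0},
  {"dp":[0,0,0],"turn":[0,0,0],"claw":0},
  {"dp":[0,0,0],"turn":[0,0,0],"claw":0},
  {"dp":[0,0,0],"turn":[0,0,0],"claw":0},
])

```text
t: 3.3
ee_pos: [532.5, 240.1, 96.3]
orientation: [-1.37, -0.922, 0.919]
ft_force: [-0.9, -6.2, 3.4]
width: 13.7
```

```bash
python3 -c "
from h import *
go(532,239,93,67.7);print(ctrl.get_obs()['qvel'])"
```

```text
t 3.3 pos [532.5 240.1  96.3] jaw 67.9 q6 -0.78 w 13.7 F [-0.9 -6.2  3.4]
dp [-0.006 -0.013 -0.042] turn [ 0.0003  0.0009 -0.0009]
[-5.52715575e-04  5.57596965e-04 -2.26227080e-04 -1.87215095e-06
  6.87012926e-04 -8.77733712e-04]
```

jog_arm([
  {"dp":[0,-0.01,0],"turn":[0,0,-0.03],"claw":0},
  {"dp":[0,-0.01,0],"turn":[0,0,-0.06],"claw":0},
  {"dp":[0,-0.01,0],"turn":[0,0,-0.09],"claw":0},
  {"dp":[0,-0.01,0],"turn":[0,0,-0.12],"claw":0},
  {"dp":[0,-0.01,0],"turn":[0,0,-0.15],"claw":0},
  {"dp":[0,-0.01,0],"turn":[0,0,-0.18],"claw":0},
  {"dp":[0,-0.01,0],"turn":[0,0,-0.21],"claw":0},
  {"dp":[0,-0.01,0],"turn":[0,0,-0.24],"claw":0},
  {"dp":[0,-0.01,0],"turn":[0,0,-0.27],"claw":0},
  {"dp":[0,-0.01,0],"turn":[0,0,-0.3],"claw":0},
  {"dp":[0,-0.01,0],"turn":[0,0,-0.3],"claw":0},
])

```text
t: 4.22
ee_pos: [531.6, 239.2, 96.3]
orientation: [-1.566, -0.186, 0.188]
ft_force: [-4.4, -0.3, 4.2]
width: 13.5
```

```bash
python3 -c "
from h import *
go(532.2,239.5,93,-38.7)"
```

```text
t 4.22 pos [531.6 239.2  96.3] jaw 13.7 q6 0.17 w 13.5 F [-4.4 -0.3  4.2]
dp [ 0.008  0.004 -0.042] turn [ 0.0008 -0.0008 -0.2909]
```

jog_arm([
  {"dp":[0,0,0],"turn":[0,0,-0.03],"claw":0},
  {"dp":[0,0,0],"turn":[0,0,-0.06],"claw":0},
  {"dp":[0,0,0],"turn":[0,0,-0.09],"claw":0},
  {"dp":[0,0,0],"turn":[0,0,-0.12],"claw":0},
  {"dp":[0,0,0],"turn":[0,0,-0.15],"claw":0},
  {"dp":[0,0,0],"turn":[0,0,-0.18],"claw":0},
  {"dp":[0,0,0],"turn":[0,0,-0.21],"claw":0},
  {"dp":[0,0,0],"turn":[0,0,-0.24],"claw":0},
  {"dp":[0,0,0],"turn":[0,0,-0.27],"claw":0},
  {"dp":[0,0,0],"turn":[0,0,-0.29],"claw":0},
  {"dp":[0,0,0],"turn":[0,0,-0.29],"claw":0},
  {"dp":[0,0,0],"turn":[0,0,-0.29],"claw":0},
])

```text
t: 5.22
ee_pos: [530.4, 239.4, 96.3]
orientation: [-1.509, 0.528, -0.521]
ft_force: [-6.4, 2.5, 5.5]
width: 14.2
```

jog_arm([
  {"dp":[0,0,0],"turn":[0,0,0],"claw":0.5},
  {"dp":[0,0,0],"turn":[0,0,0],"claw":0.5},
  {"dp":[0,0,0],"turn":[0,0,0],"claw":0.5},
  {"dp":[0,0,0],"turn":[0,0,0],"claw":0.5},
  {"dp":[0,0,0.3],"turn":[0,0,0],"claw":0.7},
  {"dp":[0,0,0.6],"turn":[0,0,0],"claw":0.7},
  {"dp":[0,0,0.9],"turn":[0,0,0],"claw":0.7},
  {"dp":[0,0,0.9],"turn":[0,0,0],"claw":0.7},
])

```text
t: 5.88
ee_pos: [533.2, 240.4, 172.7]
orientation: [-1.504, 0.523, -0.525]
ft_force: [1.5, -0.2, 0.4]
width: 60.8
```

Run:
```python
from h import *
go(434.4,197,150,113.5)
d=cam('wrist');save(d,'w2.png',1.25)
d=cam('top');cv2.imwrite('pics/t3.png',cv2.resize(d['img'][120:270,165:305,::-1],None,fx=4.2,fy=4,interpolation=cv2.INTER_CUBIC))
```

```text
t 5.88 pos [533.2 240.4 172.7] jaw -38.3 q6 1.07 w 60.8 F [ 1.5 -0.2  0.4]
dp [-1.235 -0.543 -0.284] turn [-0.0004  0.0007 -0.1564]
```

View pics/w2.png

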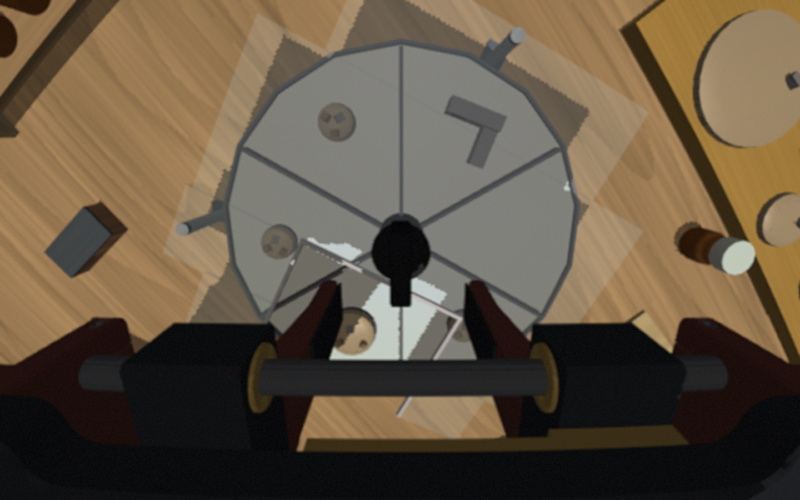

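View pics/t3.png

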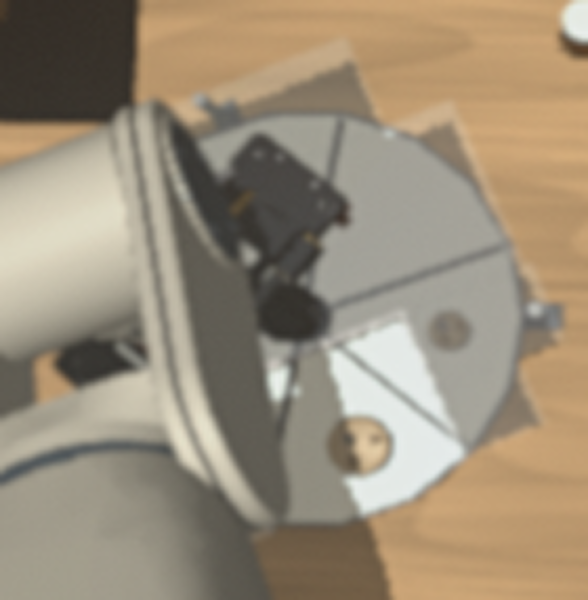

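Run:
```python
from h import *
d=cam('top')
c=lambda pts: np.array([[165+x/4.2,120+y/4] for x,y in pts])-0.5+0.125
p=ray(d,c([(360,445),(328,445),(392,445),(360,415),(360,476)]),46);print(p.round(1))
x,y=p[0,:2];print(np.hypot(x-532,y-239),np.degrees(np.arctan2(y-239,x-532)))
d=cam('wrist');print(ray(d,np.array([(354,331)])/1.25,46).round(1))
go(x,y,100,113.5)
```

```text
[[438.5 193.1  46. ]
 [438.1 215.4  46. ]
 [439.  170.8  46. ]
 [460.4 193.7  46. ]
 [416.1 192.4  46. ]]
104.11439519079543 -153.84058061902888
[[442.3 198.7  46. ]]
t 6.08 pos [529.7 239.  167.3] jaw -38.4 q6 1.07 w 61.2 F [-0.6 -0.1 -0.3]
dp [-1.14  -0.574 -0.841] turn [ 0.     -0.0022 -0.1563]
```

jog_arm([
  {"dp":[-0.4,-0.2,0],"turn":[0,0,-0.03],"claw":0.8},
  {"dp":[-0.8,-0.4,0],"turn":[0,0,-0.06],"claw":0.8},
  {"dp":[-1,-0.5,0],"turn":[0,0,-0.09],"claw":0.8},
  {"dp":[-1,-0.5,0],"turn":[0,0,-0.12],"claw":0.8},
  {"dp":[-1,-0.5,0],"turn":[0,0,-0.155],"claw":0.8},
  {"dp":[-1,-0.5,0],"turn":[0,0,-0.155],"claw":0.8},
  {"dp":[-1,-0.5,0],"turn":[0,0,-0.155],"claw":0.8},
])

```text
t: 6.67
ee_pos: [449.2, 198.8, 166.4]
orientation: [-1.382, 0.903, -0.891]
ft_force: [-0.1, 0.2, 0.1]
width: 70.4
```

Run:
```python
from h import *
go(439,194,34,113.5)
d=cam('wrist');save(d,'w3.png',1.25)
go(439,194,34,113.5)
```

```text
t 6.67 pos [449.2 198.8 166.4] jaw -66.1 q6 1.54 w 70.4 F [-0.1  0.2  0.1]
dp [-0.128 -0.059 -1.655] turn [-0.0003 -0.0026 -0.0023]
t 6.72 pos [449.4 198.9 166.5] jaw -66.1 q6 1.54 w 70.3 F [-0.2  0.1 -0.9]
dp [-0.129 -0.061 -1.656] turn [-0.0003 -0.0026 -0.0024]
```

View pics/w3.png

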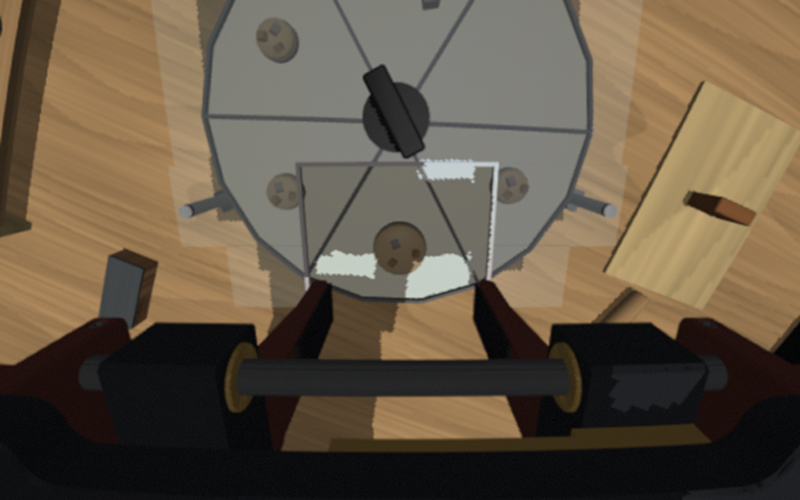

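Run:
```python
from h import *
d=cam('wrist')
pt=lambda a,z: print(a,ray(d,np.array([a])/1.25,z).round(1))
pt((400,245),46);pt((297,165),72);pt((497,163),72);pt((393,92),126);pt((396,117),86);pt((720,209),40)
pts=np.array([(400,221),(374,246),(427,245)])/1.25
print(ray(d,pts,46).round(1))
```

```text
(400, 245) [[443.1 198.4  46. ]]
(297, 165) [[474.4 291.7  72. ]]
(497, 163) [[533.  162.8  72. ]]
(393, 92) [[540.3 244.2 126. ]]
(396, 117) [[531.5 239.6  86. ]]
(720, 209) [[581.7 -38.8  40. ]]
[[461.6 206.6  46. ]
 [433.6 217.7  46. ]
 [452.2 178.   46. ]]
```

jog_arm([
  {"dp":[-0.1,-0.03,-0.4],"turn":[0,-0.0026,-0.002],"claw":0.8},
  {"dp":[-0.1,-0.03,-0.8],"turn":[0,-0.0026,-0.002],"claw":0.8},
  {"dp":[-0.1,-0.03,-0.9],"turn":[0,-0.0026,-0.002],"claw":0.8},
  {"dp":[-0.1,-0.03,-0.9],"turn":[0,-0.0026,-0.002],"claw":0.8},
  {"dp":[-0.1,-0.03,-0.9],"turn":[0,-0.0026,-0.002],"claw":0.8},
])

```text
t: 7.18
ee_pos: [441.9, 196.7, 94.8]
orientation: [-1.376, 0.901, -0.9]
ft_force: [0.8, -0.2, 0.9]
width: 70.4
```

Run:
```python
from h import *
go(441,196.5,34,113.5)
d=cam('wrist');save(d,'w4.png',1.25)
go(441,196.5,34,113.5)
```

```text
t 7.18 pos [441.9 196.7  94.8] jaw -66.4 q6 1.55 w 70.4 F [ 0.8 -0.2  0.9]
dp [-0.011 -0.002 -0.76 ] turn [-0.0003 -0.0001 -0.0006]
t 7.23 pos [442.5 197.   95.5] jaw -66.4 q6 1.55 w 70.0 F [ 0.3 -0.9  1.3]
dp [-0.018 -0.006 -0.768] turn [-0.0005  0.0005 -0.0005]
```

View pics/w4.png

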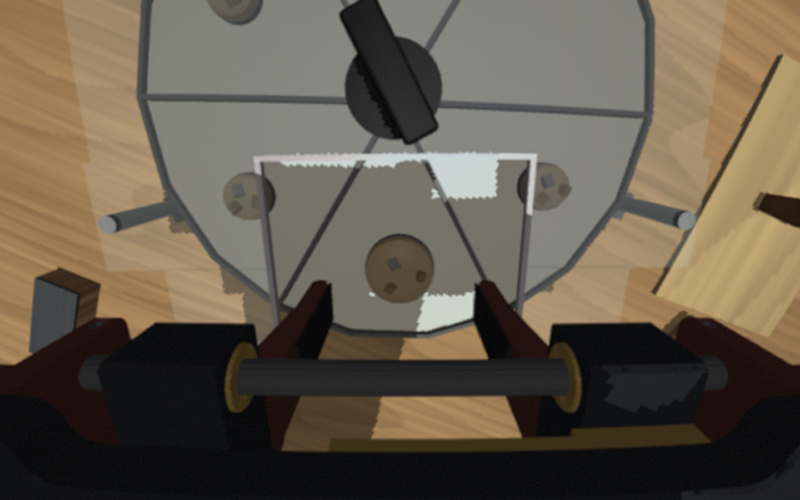

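jog_arm([
  {"dp":[-0.015,-0.005,-0.3],"turn":[0,0,0],"claw":0.8},
  {"dp":[-0.015,-0.005,-0.6],"turn":[0,0,0],"claw":0.8},
  {"dp":[-0.015,-0.005,-0.76],"turn":[0,0,0],"claw":0.8},
  {"dp":[-0.015,-0.005,-0.76],"turn":[0,0,0],"claw":0.8},
  {"dp":[-0.015,-0.005,-0.76],"turn":[0,0,0],"claw":0.8},
])

```text
t: 7.65
ee_pos: [442.5, 197.0, 35.7]
orientation: [-1.373, 0.899, -0.901]
ft_force: [0.6, 0.4, 0.3]
width: 69.9
```

Run:
```python
from h import *
go(441,196.5,34,113.5)
```

```text
t 7.65 pos [442.5 197.   35.7] jaw -66.4 q6 1.55 w 69.9 F [0.6 0.4 0.3]
dp [-0.019 -0.007 -0.022] turn [-0.0007  0.0011 -0.0006]
```

Close, then lift.

jog_arm([
  {"dp":[-0.01,0,-0.02],"turn":[0,0.001,0],"claw":0},
  {"dp":[-0.01,0,-0.02],"turn":[0,0.001,0],"claw":0},
  {"dp":[-0.01,0,-0.02],"turn":[0,0.001,0],"claw":0},
  {"dp":[-0.01,0,-0.02],"turn":[0,0.001,0],"claw":0},
  {"dp":[-0.01,0,-0.02],"turn":[0,0.001,0],"claw":0},
  {"dp":[-0.01,0,-0.02],"turn":[0,0.001,0],"claw":0},
  {"dp":[-0.01,0,-0.02],"turn":[0,0.001,0],"claw":0},
])

```text
t: 8.23
ee_pos: [442.1, 197.2, 34.6]
orientation: [-1.374, 0.901, -0.9]
ft_force: [-0.1, -0.7, 6.3]
width: 45.3
```

jog_arm([
  {"dp":[0,0,0.1],"turn":[0,0,0],"claw":0},
  {"dp":[0,0,0.25],"turn":[0,0,0],"claw":0},
  {"dp":[0,0,0.5],"turn":[0,0,0],"claw":0},
  {"dp":[0,0,0.75],"turn":[0,0,0],"claw":0},
  {"dp":[0,0,1],"turn":[0,0,0],"claw":0},
  {"dp":[0,0,1],"turn":[0,0,0],"claw":0},
])

```text
t: 8.73
ee_pos: [444.0, 198.0, 118.0]
orientation: [-1.369, 0.898, -0.902]
ft_force: [1.3, 0.2, 0.0]
width: 44.8
```

Run:
```python
from h import *
go(487,-315,60,85.5)
d=cam('wrist');save(d,'w5.png',1.25)
```

```text
t 8.73 pos [444. 198. 118.] jaw -66.4 q6 1.55 w 44.8 F [1.3 0.2 0. ]
dp [ 0.537 -6.412 -0.725] turn [-0.001   0.0023 -0.1562]
```

View pics/w5.png

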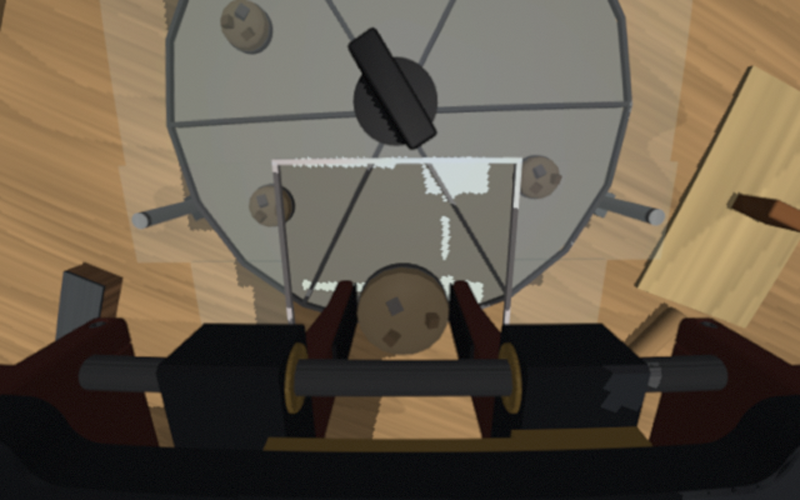

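jog_arm([
  {"dp":[0,-0.3,0.1],"turn":[0,0.002,-0.02],"claw":0},
  {"dp":[0.05,-0.65,0.1],"turn":[0,0.002,-0.04],"claw":0},
  {"dp":[0.1,-1,0.1],"turn":[0,0.002,-0.06],"claw":0},
  {"dp":[0.1,-1,0.1],"turn":[0,0.002,-0.08],"claw":0},
])

```text
t: 9.12
ee_pos: [450.6, 114.5, 123.5]
orientation: [-1.278, 1.097, -1.091]
ft_force: [-0.4, 0.7, -0.4]
width: 45.6
```

jog_arm([
  {"dp":[0,-0.3,0],"turn":[0,0,-0.02],"claw":0},
  {"dp":[0.05,-0.65,0],"turn":[0,0,-0.04],"claw":0},
  {"dp":[0.1,-1,0],"turn":[0,0,-0.06],"claw":0},
  {"dp":[0.1,-1,0],"turn":[0,0,-0.07],"claw":0},
])

```text
t: 9.45
ee_pos: [458.3, 31.3, 122.6]
orientation: [-1.176, 1.264, -1.257]
ft_force: [0.3, 0.4, -0.3]
width: 45.1
```

jog_arm([
  {"dp":[0,-0.3,0],"turn":[0,0,0],"claw":0},
  {"dp":[0.05,-0.65,0],"turn":[0,0,0],"claw":0},
  {"dp":[0.1,-1,0],"turn":[0,0,0],"claw":0},
  {"dp":[0.1,-1,0],"turn":[0,0,0],"claw":0},
])

```text
t: 9.78
ee_pos: [466.5, -51.9, 121.7]
orientation: [-1.176, 1.266, -1.26]
ft_force: [0.8, 0.2, -0.2]
width: 45.5
```

jog_arm([
  {"dp":[0,-0.3,0],"turn":[0,0,0],"claw":0},
  {"dp":[0.05,-0.65,0],"turn":[0,0,0],"claw":0},
  {"dp":[0.1,-1,0],"turn":[0,0,0],"claw":0},
  {"dp":[0.1,-1,0],"turn":[0,0,0],"claw":0},
])

```text
t: 10.12
ee_pos: [475.2, -134.9, 121.0]
orientation: [-1.175, 1.267, -1.262]
ft_force: [-0.2, -0.1, 0.1]
width: 45.5
```

Run:
```python
from h import *
go(487,-315,60,85.5)
d=cam('wrist');save(d,'w6.png',1.25)
```

```text
t 10.12 pos [ 475.2 -134.9  121. ] jaw -94.3 q6 1.35 w 45.5 F [-0.2 -0.1  0.1]
dp [ 0.148 -2.251 -0.763] turn [-0.0003 -0.001  -0.0011]
```

View pics/w6.png

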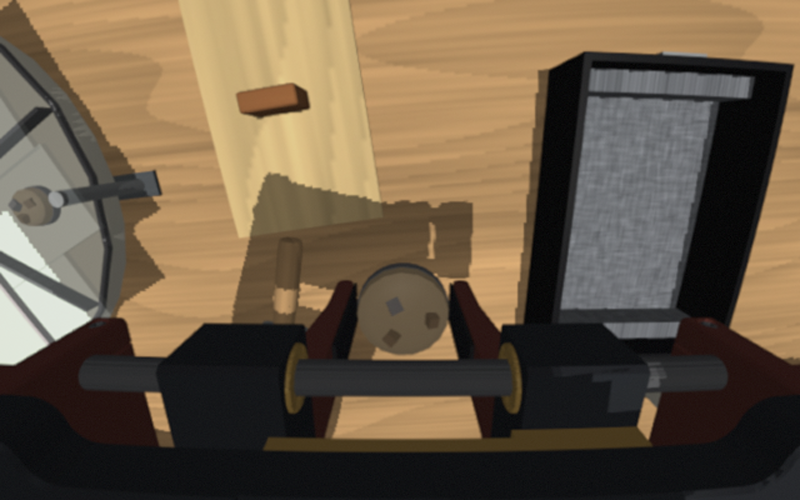

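jog_arm([
  {"dp":[0,-0.3,0],"turn":[0,0,0],"claw":0},
  {"dp":[0.05,-0.65,0],"turn":[0,0,0],"claw":0},
  {"dp":[0.1,-1,0],"turn":[0,0,0],"claw":0},
  {"dp":[0.1,-1,0],"turn":[0,0,0],"claw":0},
])

```text
t: 10.5
ee_pos: [483.3, -215.5, 120.5]
orientation: [-1.174, 1.269, -1.264]
ft_force: [1.3, -0.9, 0.4]
width: 45.3
```

jog_arm([
  {"dp":[0,-0.3,0],"turn":[0,0,0],"claw":0},
  {"dp":[0.05,-0.65,0],"turn":[0,0,0],"claw":0},
  {"dp":[0.05,-0.9,0],"turn":[0,0,0],"claw":0},
  {"dp":[0.05,-1,0],"turn":[0,0,0],"claw":0},
  {"dp":[0.05,-1,0],"turn":[0,0,0],"claw":0},
])

```text
t: 10.92
ee_pos: [487.0, -295.2, 119.8]
orientation: [-1.173, 1.271, -1.264]
ft_force: [0.7, 0.3, -0.1]
width: 45.1
```

Run:
```python
from h import *
d=cam('wrist');save(d,'w7.png',1.25)
go(487,-315,60,85.5)
```

```text
t 10.97 pos [ 486.7 -294.2  119.8] jaw -94.5 q6 1.09 w 45.3 F [0.2 0.8 0.3]
dp [ 0.003 -0.26  -0.747] turn [-0.0007 -0.0015 -0.0002]
```

View pics/w7.png

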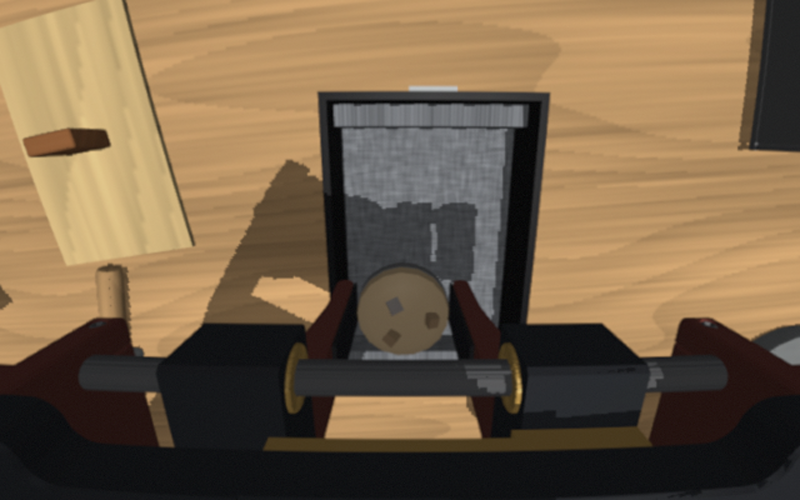

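Run:
```python
from h import *
d=cam('wrist')
P=ray(d,np.array([(319,93),(549,94)])/1.25,55);print(P.round(1))
m=P.mean(0)[:2]; dr=(P[1]-P[0])[:2];print(np.degrees(np.arctan2(dr[1],dr[0])),np.linalg.norm(dr))
n=np.array([dr[1],-dr[0]])/np.linalg.norm(dr);print(m+105*n,m-105*n)
```

```text
[[ 595.2 -253.3   55. ]
 [ 584.3 -390.6   55. ]]
-94.54744994972226 137.69891604834476
[ 485.0837382  -313.62392201] [ 694.42266142 -330.27370347]
```

jog_arm([
  {"dp":[0,-0.15,-0.2],"turn":[0,-0.001,0],"claw":0},
  {"dp":[-0.01,-0.26,-0.4],"turn":[0,-0.001,0],"claw":0},
  {"dp":[-0.01,-0.26,-0.7],"turn":[0,-0.001,0],"claw":0},
  {"dp":[-0.01,-0.26,-0.95],"turn":[0,-0.001,0],"claw":0},
  {"dp":[-0.01,-0.26,-0.95],"turn":[0,-0.001,0],"claw":0},
  {"dp":[-0.01,-0.26,-0.95],"turn":[0,-0.001,0],"claw":0},
])

```text
t: 11.52
ee_pos: [485.1, -312.6, 43.1]
orientation: [-1.173, 1.27, -1.26]
ft_force: [-0.4, 0.2, 0.2]
width: 44.9
```

Run:
```python
from h import *
go(486,-314.5,11.5,85.5)
```

```text
t 11.52 pos [ 485.1 -312.6   43.1] jaw -94.4 q6 1.05 w 44.9 F [-0.4  0.2  0.2]
dp [ 0.011 -0.024 -0.395] turn [-0.0014 -0.0014 -0.0008]
```

jog_arm([
  {"dp":[0.01,-0.02,-0.15],"turn":[-0.001,-0.001,0],"claw":0},
  {"dp":[0.01,-0.02,-0.28],"turn":[-0.001,-0.001,0],"claw":0},
  {"dp":[0.01,-0.02,-0.37],"turn":[-0.001,-0.001,0],"claw":0},
  {"dp":[0.01,-0.02,-0.4],"turn":[-0.001,-0.001,0],"claw":0},
  {"dp":[0.01,-0.02,-0.4],"turn":[-0.001,-0.001,0],"claw":0},
  {"dp":[0.01,-0.02,-0.4],"turn":[-0.001,-0.001,0],"claw":0},
])

```text
t: 12.02
ee_pos: [486.0, -314.2, 11.1]
orientation: [-1.172, 1.266, -1.264]
ft_force: [-0.3, -0.2, -0.9]
width: 45.1
```

Run:
```python
from h import *
go(486,-314.5,10.5,85.5)
```

```text
t 12.02 pos [ 486.  -314.2   11.1] jaw -94.4 q6 1.05 w 45.1 F [-0.3 -0.2 -0.9]
dp [ 0.    -0.004 -0.007] turn [-0.0004 -0.0004 -0.0008]
```

Release gently and rise.

jog_arm([
  {"dp":[0,0,-0.01],"turn":[0,0,0],"claw":0.6},
  {"dp":[0,0,-0.01],"turn":[0,0,0],"claw":0.7},
  {"dp":[0,0,-0.01],"turn":[0,0,0],"claw":0.7},
  {"dp":[0,0,-0.01],"turn":[0,0,0],"claw":0.7},
  {"dp":[0,0,0.3],"turn":[0,0,0],"claw":0.7},
  {"dp":[0,0,0.65],"turn":[0,0,0],"claw":0.7},
  {"dp":[0,0,1],"turn":[0,0,0],"claw":0.7},
  {"dp":[0,0,1],"turn":[0,0,0],"claw":0.7},
])

```text
t: 12.68
ee_pos: [488.7, -316.1, 95.9]
orientation: [-1.17, 1.259, -1.27]
ft_force: [0.5, -0.3, 1.6]
width: 61.5
```

Run:
```python
from h import *
go(585.6,-56,110,4.2)
d=cam('wrist');save(d,'w8.png',1.25)
d=cam('top');save(d,'t4.png',1.25)
```

```text
t 12.68 pos [ 488.7 -316.1   95.9] jaw -94.4 q6 1.05 w 61.5 F [ 0.5 -0.3  1.6]
dp [1.211 3.251 0.176] turn [ 0.0021  0.0007 -0.4524]
```

View pics/w8.png

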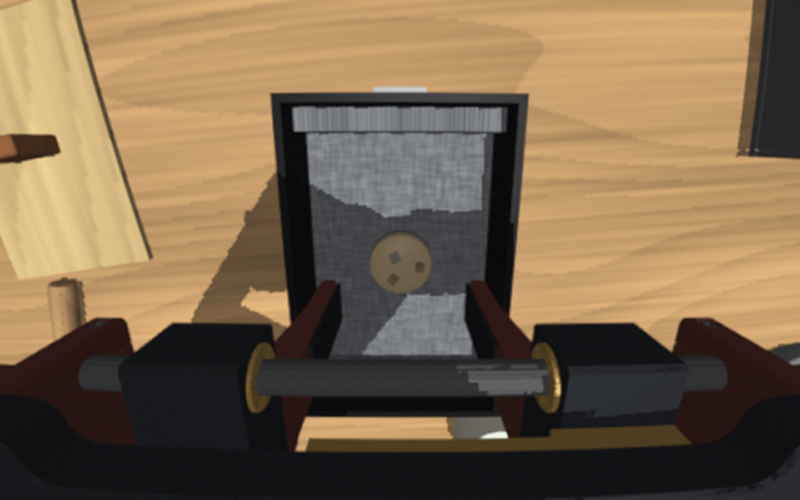

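View pics/t4.png

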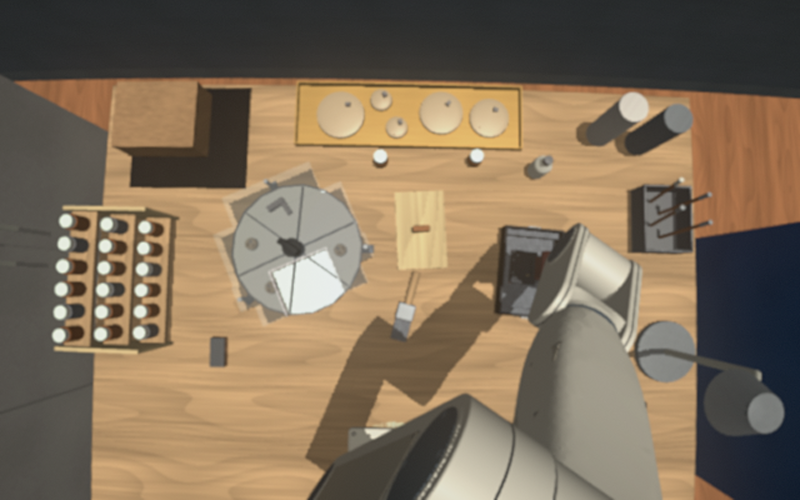

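jog_arm([
  {"dp":[0,0.1,0.3],"turn":[0,0,0.03],"claw":0.7},
  {"dp":[0.1,0.5,0.3],"turn":[0,0,0.06],"claw":0.7},
  {"dp":[0.2,1,0.3],"turn":[0,0,0.09],"claw":0.7},
  {"dp":[0.2,1,0.3],"turn":[0,0,0.12],"claw":0.7},
  {"dp":[0.2,1,0.3],"turn":[0,0,0.15],"claw":0.7},
])

```text
t: 13.2
ee_pos: [502.1, -232.2, 114.9]
orientation: [-1.373, 0.909, -0.906]
ft_force: [-0.8, -0.1, 0.2]
width: 61.6
```

jog_arm([
  {"dp":[0.2,0.3,0],"turn":[0,0,0.03],"claw":0.7},
  {"dp":[0.4,0.7,0],"turn":[0,0,0.06],"claw":0.7},
  {"dp":[0.5,1,0],"turn":[0,0,0.09],"claw":0.7},
  {"dp":[0.5,1,0],"turn":[0,0,0.12],"claw":0.7},
  {"dp":[0.5,1,0],"turn":[0,0,0.15],"claw":0.7},
  {"dp":[0.5,1,0],"turn":[0,0,0.18],"claw":0.7},
  {"dp":[0.5,1,0],"turn":[0,0,0.2],"claw":0.7},
])

```text
t: 13.78
ee_pos: [541.1, -151.5, 113.3]
orientation: [-1.53, 0.422, -0.415]
ft_force: [0.6, 0.1, -0.8]
width: 61.5
```

Run:
```python
from h import *
go(555,-66,120,4.2)
```

```text
t 13.78 pos [ 541.1 -151.5  113.3] jaw -30.6 q6 0.24 w 61.5 F [ 0.6  0.1 -0.8]
dp [0.174 1.069 0.084] turn [ 1.000e-04 -1.500e-03  1.933e-01]
```

jog_arm([
  {"dp":[0.2,0.3,0.1],"turn":[0,0,0.03],"claw":0.7},
  {"dp":[0.3,0.6,0.2],"turn":[0,0,0.06],"claw":0.7},
  {"dp":[0.5,0.95,0.3],"turn":[0,0,0.09],"claw":0.7},
  {"dp":[0.5,0.95,0.3],"turn":[0,0,0.12],"claw":0.7},
  {"dp":[0.5,0.95,0.3],"turn":[0,0,0.15],"claw":0.7},
  {"dp":[0.5,0.95,0.3],"turn":[0,-0.001,0.18],"claw":0.7},
  {"dp":[0.5,0.95,0.3],"turn":[0,-0.001,0.193],"claw":0.7},
  {"dp":[0.5,0.95,0.3],"turn":[0,-0.001,0.193],"claw":0.7},
])

```text
t: 14.45
ee_pos: [580.1, -75.2, 135.7]
orientation: [-1.57, -0.055, 0.061]
ft_force: [0.9, -0.8, -0.4]
width: 61.2
```

Run:
```python
from h import *
go(585.6,-56,120,4.2)
d=cam('wrist');save(d,'w9.png',1.25)
go(585.6,-56,120,4.2)
```

```text
t 14.45 pos [580.1 -75.2 135.7] jaw 4.2 q6 -0.22 w 61.2 F [ 0.9 -0.8 -0.4]
dp [ 0.068  0.24  -0.196] turn [ 0.0001 -0.0013 -0.0002]
t 14.5 pos [580.3 -75.3 135.9] jaw 4.1 q6 -0.22 w 61.7 F [-0.3 -0.6 -0.5]
dp [ 0.067  0.242 -0.198] turn [ 0.0001 -0.0012  0.0006]
```

View pics/w9.png

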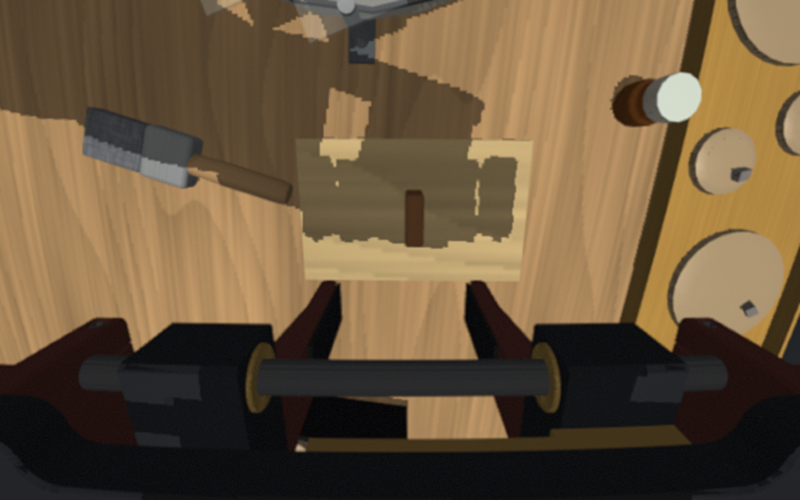

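Run:
```python
from h import *
d=cam('wrist')
P=ray(d,np.array([(296,139),(533,140),(522,281),(304,279)])/1.25,5);print(P.round(1).tolist(),P.mean(0).round(1))
for a,b in ((0,1),(3,2)):
    v=P[b]-P[a];print(np.degrees(np.arctan2(v[1],v[0])),np.linalg.norm(v))
im=cv2.resize(d['img'][130:230,220:440,::-1],None,fx=3.6,fy=3.6,interpolation=cv2.INTER_CUBIC);cv2.imwrite('pics/h.png',im)
```

```text
[[489.2, -2.1, 5.0], [677.8, 10.6, 5.0], [688.1, -109.1, 5.0], [495.3, -121.0, 5.0]] [587.6 -55.4   5. ]
3.85662304343834 189.11886910288823
3.5254157589141886 193.14496819350302
```

View pics/h.png

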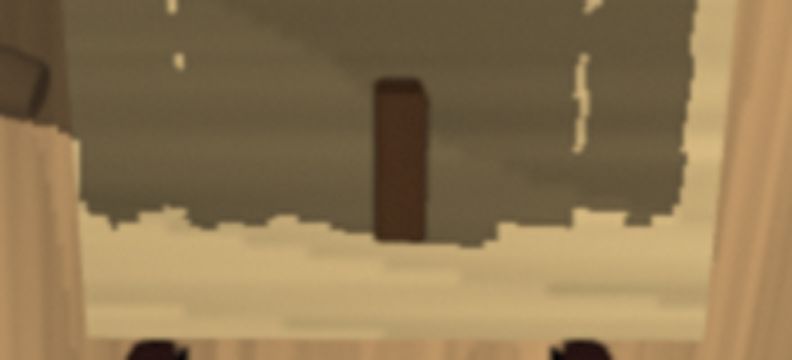

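jog_arm([
  {"dp":[0.08,0.24,-0.2],"turn":[0,-0.001,0],"claw":0.6},
  {"dp":[0.08,0.24,-0.5],"turn":[0,-0.001,0],"claw":0.6},
  {"dp":[0.08,0.24,-0.9],"turn":[0,-0.001,0],"claw":0.6},
  {"dp":[0.08,0.24,-0.9],"turn":[0,-0.001,0],"claw":0.6},
  {"dp":[0.08,0.24,-0.9],"turn":[0,-0.001,0],"claw":0.6},
])

```text
t: 14.97
ee_pos: [585.1, -56.1, 62.5]
orientation: [-1.57, -0.051, 0.058]
ft_force: [0.3, -0.3, 0.8]
width: 52.7
```

Run:
```python
from h import *
go(587,-56,8.5,3.9)
```

```text
t 14.97 pos [585.1 -56.1  62.5] jaw 4.0 q6 -0.18 w 52.7 F [ 0.3 -0.3  0.8]
dp [ 0.023  0.001 -0.675] turn [-0.     -0.0016 -0.0005]
```

jog_arm([
  {"dp":[0.02,0,-0.3],"turn":[0,-0.001,0],"claw":0.6},
  {"dp":[0.02,0,-0.5],"turn":[0,-0.001,0],"claw":0.6},
  {"dp":[0.02,0,-0.63],"turn":[0,-0.001,0],"claw":0.6},
  {"dp":[0.02,0,-0.67],"turn":[0,-0.001,0],"claw":0.6},
  {"dp":[0.02,0,-0.67],"turn":[0,-0.001,0],"claw":0.6},
  {"dp":[0.02,0,-0.67],"turn":[0,-0.001,0],"claw":0.3},
  {"dp":[0.02,0,-0.67],"turn":[0,-0.001,0],"claw":0},
  {"dp":[0.02,0,-0.67],"turn":[0,-0.001,0],"claw":0},
  {"dp":[0.02,0,-0.67],"turn":[0,-0.001,0],"claw":0},
  {"dp":[0.02,0,-0.67],"turn":[0,-0.001,0],"claw":0},
  {"dp":[0.02,0,-0.67],"turn":[0,-0.001,0],"claw":0},
  {"dp":[0.02,0,-0.67],"turn":[0,-0.001,0],"claw":0},
])

```text
t: 15.97
ee_pos: [586.9, -56.1, 9.2]
orientation: [-1.57, -0.053, 0.056]
ft_force: [-1.3, -0.5, 2.5]
width: 13.9
```

Run:
```python
from h import *
go(587,-56,8.5,3.9)
```

```text
t 15.97 pos [586.9 -56.1   9.2] jaw 4.0 q6 -0.18 w 13.9 F [-1.3 -0.5  2.5]
dp [ 0.002  0.001 -0.008] turn [-0.     -0.0004 -0.0004]
```

jog_arm([
  {"dp":[0,0,0.05],"turn":[0,0,0],"claw":0},
  {"dp":[0,0,0.15],"turn":[0,0,0],"claw":0},
  {"dp":[0,0,0.3],"turn":[0,0,0],"claw":0},
  {"dp":[0,0,0.5],"turn":[0,0,0],"claw":0},
  {"dp":[0,0,0.7],"turn":[0,0,0],"claw":0},
  {"dp":[0,0,0.9],"turn":[0,0,0],"claw":0},
  {"dp":[0,0,1],"turn":[0,0,0],"claw":0},
  {"dp":[0,0,1],"turn":[0,0,0],"claw":0},
])

```text
t: 16.63
ee_pos: [588.4, -56.3, 91.9]
orientation: [-1.571, -0.057, 0.052]
ft_force: [0.9, -1.5, -1.8]
width: 14.0
```

Run:
```python
from h import *
go(486,-314.5,100,-4.5)
d=cam('side');save(d,'s2.png',1.25)
```

```text
t 16.63 pos [588.4 -56.3  91.9] jaw 4.0 q6 -0.18 w 14.0 F [ 0.9 -1.5 -1.8]
dp [-1.28  -3.228  0.102] turn [ 0.0002  0.0009 -0.0471]
```

View pics/s2.png

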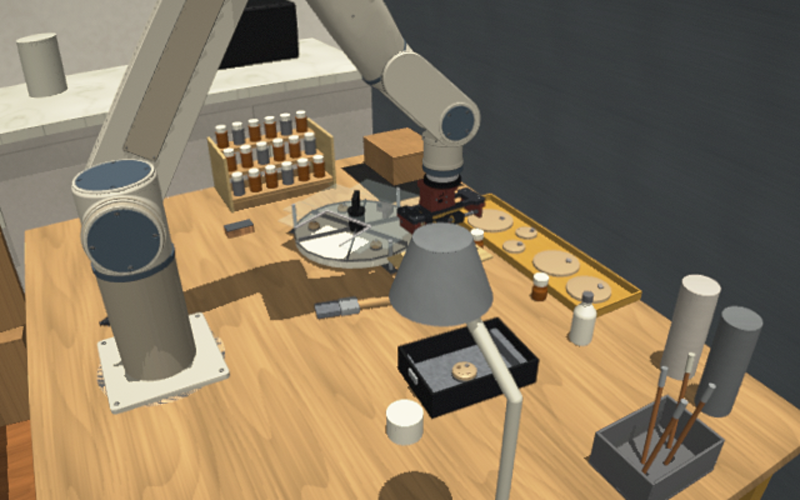

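jog_arm([
  {"dp":[-0.1,-0.2,0.15],"turn":[0,0,0],"claw":0},
  {"dp":[-0.2,-0.5,0.15],"turn":[0,0,-0.01],"claw":0},
  {"dp":[-0.3,-0.8,0.15],"turn":[0,0,-0.02],"claw":0},
  {"dp":[-0.4,-1,0.15],"turn":[0,0,-0.02],"claw":0},
  {"dp":[-0.4,-1,0.15],"turn":[0,0,-0.02],"claw":0},
])

```text
t: 17.1
ee_pos: [553.6, -138.4, 101.5]
orientation: [-1.571, -0.002, 0.004]
ft_force: [0.1, -0.1, -1.3]
width: 13.7
```

jog_arm([
  {"dp":[-0.1,-0.2,0],"turn":[0,0,0],"claw":0},
  {"dp":[-0.2,-0.5,0],"turn":[0,0,-0.01],"claw":0},
  {"dp":[-0.3,-0.8,0],"turn":[0,0,-0.02],"claw":0},
  {"dp":[-0.4,-1,0],"turn":[0,0,-0.02],"claw":0},
  {"dp":[-0.4,-1,0],"turn":[0,0,-0.02],"claw":0},
])

```text
t: 17.52
ee_pos: [520.3, -220.1, 100.7]
orientation: [-1.57, 0.05, -0.045]
ft_force: [0.3, 0.9, -2.3]
width: 13.6
```

jog_arm([
  {"dp":[-0.1,-0.2,0],"turn":[0,0,0],"claw":0},
  {"dp":[-0.2,-0.5,0],"turn":[0,0,0],"claw":0},
  {"dp":[-0.3,-0.8,0],"turn":[0,0,0],"claw":0},
  {"dp":[-0.4,-1,0],"turn":[0,0,0],"claw":0},
  {"dp":[-0.4,-1,0],"turn":[0,0,0],"claw":0},
])

```text
t: 17.93
ee_pos: [487.6, -301.5, 100.1]
orientation: [-1.57, 0.052, -0.046]
ft_force: [0.7, -0.1, -0.8]
width: 13.8
```

Run:
```python
from h import *
go(486,-314.5,100,-4.5)
d=cam('wrist');save(d,'w10.png',1.25)
go(486,-314.5,100,-4.5)
```

```text
t 17.93 pos [ 487.6 -301.5  100.1] jaw -3.6 q6 -0.51 w 13.8 F [ 0.7 -0.1 -0.8]
dp [-0.02  -0.163 -0.002] turn [-0.0001 -0.0011 -0.0051]
t 17.98 pos [ 488.  -300.2  100.1] jaw -3.6 q6 -0.51 w 13.6 F [ 0.  -0.4 -1.3]
dp [-0.025 -0.179 -0.002] turn [-0.0003 -0.0011 -0.0051]
```

View pics/w10.png

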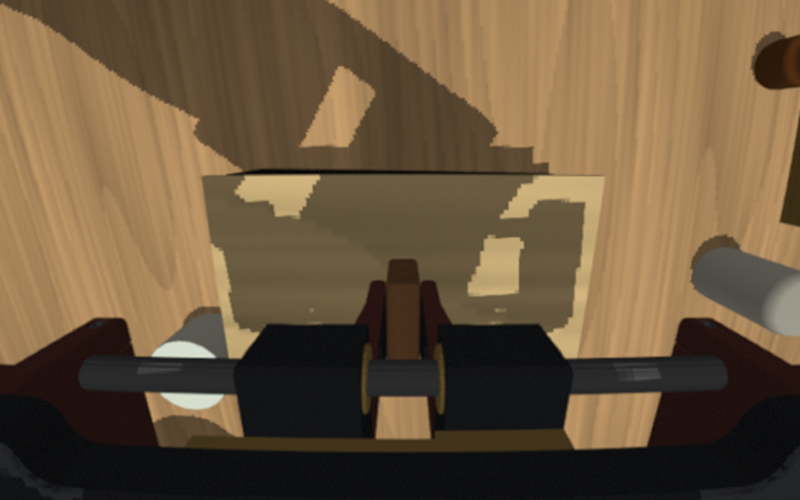

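Run:
```python
from h import *
d=cam('wrist')
z=d['o']['ee_pos'][2]-9.2+5
P=ray(d,np.array([(203,176),(604,176)])/1.25,z)[:,:2];print(P.round(1))
v=P[1]-P[0];u=v/np.linalg.norm(v);print(np.degrees(np.arctan2(*v[::-1])),np.linalg.norm(v))
c=P.mean(0)+60*np.array([u[1],-u[0]]);print('centre',c,'tcp',d['o']['ee_pos'],c-d['o']['ee_pos'][:2])
```

```text
[[ 398.1 -233.6]
 [ 585.7 -245.5]]
-3.617327774129411 187.88130498410027
centre [ 488.11695749 -299.42894592] tcp [ 487.97724954 -300.1618793   100.12460087] [0.13970795 0.73293338]
```

jog_arm([
  {"dp":[-0.02,-0.1,-0.1],"turn":[0,0,-0.005],"claw":0},
  {"dp":[-0.02,-0.18,-0.2],"turn":[0,-0.001,-0.005],"claw":0},
  {"dp":[-0.02,-0.18,-0.35],"turn":[0,-0.001,-0.005],"claw":0},
  {"dp":[-0.02,-0.18,-0.35],"turn":[0,-0.001,-0.005],"claw":0},
  {"dp":[-0.02,-0.18,-0.35],"turn":[0,-0.001,-0.005],"claw":0},
  {"dp":[-0.02,-0.18,-0.35],"turn":[0,-0.001,-0.005],"claw":0},
])

```text
t: 18.53
ee_pos: [486.6, -313.3, 71.7]
orientation: [-1.568, 0.061, -0.059]
ft_force: [-0.3, 0.2, -1.4]
width: 13.7
```

Run:
```python
from h import *
go(486.2,-314.6,42,-4.5)
d=cam('wrist');save(d,'w11.png',1.25)
d=cam('side');cv2.imwrite('pics/s3.png',cv2.resize(d['img'][220:350,290:450,::-1],None,fx=4.5,fy=4.5,interpolation=cv2.INTER_CUBIC))
go(486.2,-314.6,42,-4.5)
```

```text
t 18.53 pos [ 486.6 -313.3   71.7] jaw -4.4 q6 -0.52 w 13.7 F [-0.3  0.2 -1.4]
dp [-0.004 -0.016 -0.371] turn [-0.0005 -0.0004 -0.0005]
t 18.63 pos [ 486.9 -313.7   72.3] jaw -4.4 q6 -0.52 w 13.5 F [ 0.1  0.7 -2.1]
dp [-0.008 -0.011 -0.379] turn [-0.0003 -0.0001 -0.0005]
```

View pics/s3.png

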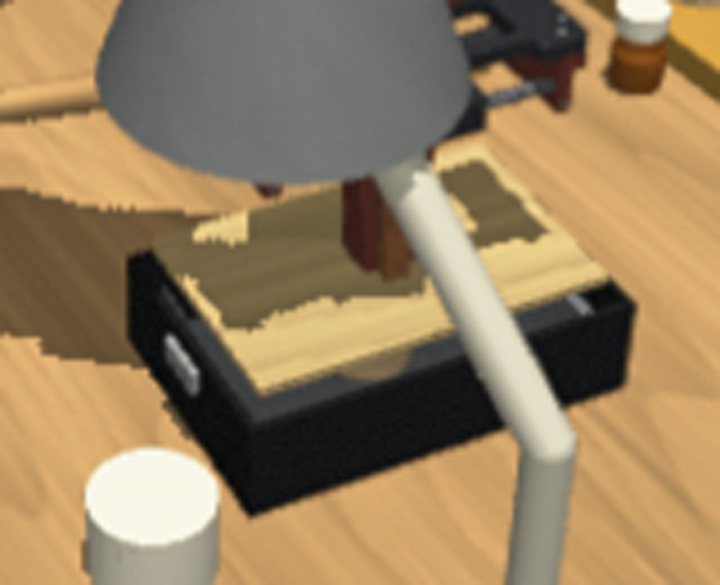

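View pics/w11.png

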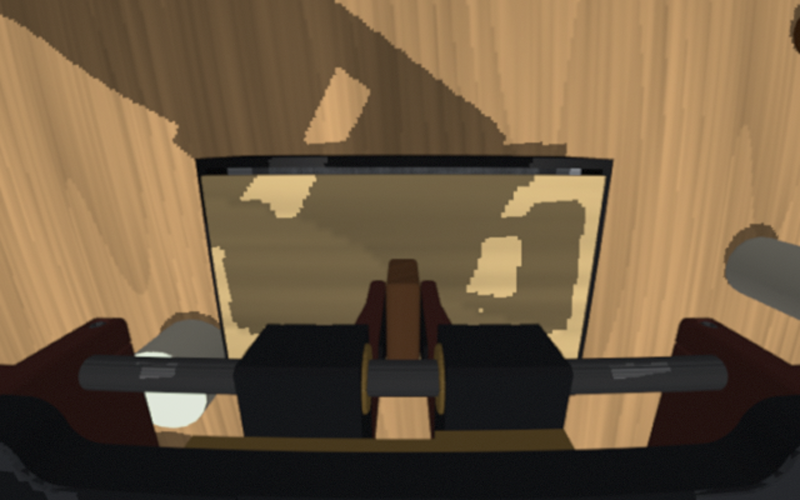

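Run:
```python
from h import *
d=cam('wrist')
for n,px,z,w in (('case',[(196,159),(613,159)],55,70),('plate',[(201,176),(608,176)],d['o']['ee_pos'][2]-4.2,60)):
    P=ray(d,np.array(px)/1.25,z)[:,:2];v=P[1]-P[0];u=v/np.linalg.norm(v)
    print(n,np.degrees(np.arctan2(*v[::-1])),np.linalg.norm(v),P.mean(0)+w*np.array([u[1],-u[0]]))
```

```text
case -4.459286221349473 208.71336001099453 [ 487.5756758  -315.54721667]
plate -4.461482051865534 190.81079274953888 [ 487.7020249  -312.99180888]
```

jog_arm([
  {"dp":[0,-0.025,-0.1],"turn":[0,0,0],"claw":0},
  {"dp":[0,-0.025,-0.2],"turn":[0,0,0],"claw":0},
  {"dp":[0,-0.025,-0.27],"turn":[0,0,0],"claw":0},
  {"dp":[0,-0.025,-0.33],"turn":[0,0,0],"claw":0},
  {"dp":[0,-0.025,-0.37],"turn":[0,0,0],"claw":0},
  {"dp":[0,-0.025,-0.37],"turn":[0,0,0],"claw":0},
  {"dp":[0,-0.025,-0.37],"turn":[0,0,0],"claw":0},
])

```text
t: 19.27
ee_pos: [486.8, -315.6, 42.6]
orientation: [-1.569, 0.061, -0.06]
ft_force: [-0.4, 0.8, -1.9]
width: 13.9
```

Run:
```python
from h import *
go(486.7,-315.8,41,-4.5)
```

```text
t 19.27 pos [ 486.8 -315.6   42.6] jaw -4.4 q6 -0.52 w 13.9 F [-0.4  0.8 -1.9]
dp [-0.002 -0.002 -0.019] turn [-0.0003 -0.0001 -0.0005]
```

jog_arm([
  {"dp":[0,0,-0.02],"turn":[0,0,0],"claw":0},
  {"dp":[0,0,-0.02],"turn":[0,0,0],"claw":0},
  {"dp":[0,0,-0.02],"turn":[0,0,0],"claw":0},
])

```text
t: 19.52
ee_pos: [487.0, -315.8, 41.2]
orientation: [-1.569, 0.061, -0.061]
ft_force: [0.7, -0.5, -1.5]
width: 13.9
```

jog_arm([
  {"dp":[0,0,0],"turn":[0,0,0],"claw":0.3},
  {"dp":[0,0,0],"turn":[0,0,0],"claw":0.5},
  {"dp":[0,0,0],"turn":[0,0,0],"claw":0.5},
  {"dp":[0,0,0],"turn":[0,0,0],"claw":0.5},
  {"dp":[0,0,0],"turn":[0,0,0],"claw":0.5},
  {"dp":[0,0,0.3],"turn":[0,0,0],"claw":0.5},
  {"dp":[0,0,0.6],"turn":[0,0,0],"claw":0.5},
  {"dp":[0,0,0.9],"turn":[0,0,0],"claw":0.5},
  {"dp":[0,0,0.9],"turn":[0,0,0],"claw":0.5},
])

```text
t: 20.27
ee_pos: [489.3, -317.4, 117.4]
orientation: [-1.573, 0.056, -0.065]
ft_force: [0.8, -0.7, 0.2]
width: 43.9
```

Run:
```python
from h import *
d=cam('wrist');save(d,'w12.png',1.25)
d=cam('side');cv2.imwrite('pics/s4.png',cv2.resize(d['img'][220:350,290:450,::-1],None,fx=4.5,fy=4.5,interpolation=cv2.INTER_CUBIC))
go(532,239,170,-38.4)
```

```text
t 20.37 pos [ 487.5 -316.1  114. ] jaw -4.4 q6 -0.52 w 43.8 F [ 0.6 -0.8 -0. ]
dp [0.557 6.939 0.7  ] turn [ 0.0003  0.0005 -0.1888]
```

View pics/s4.png

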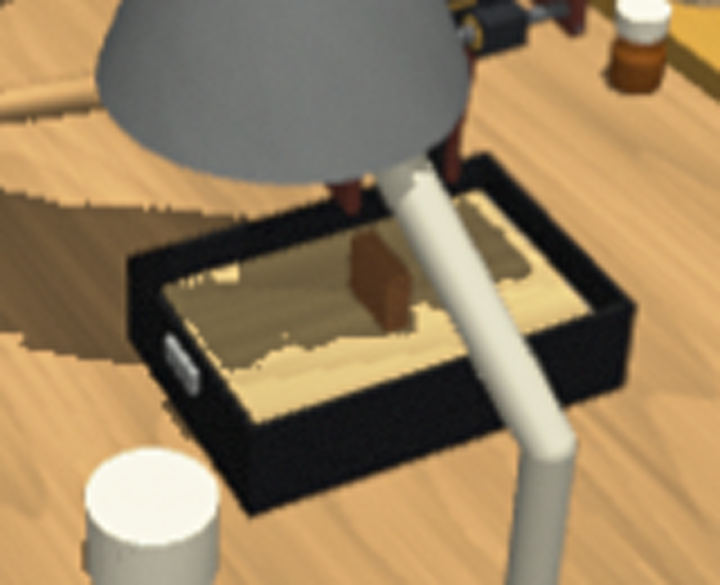

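View pics/w12.png

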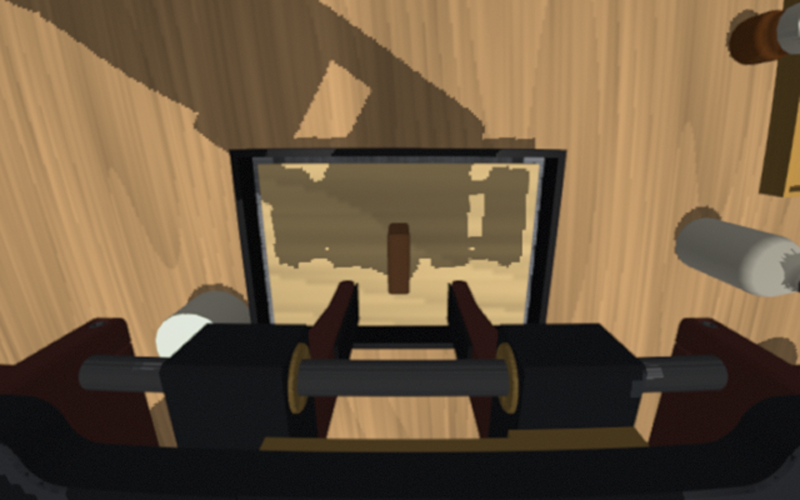

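jog_arm([
  {"dp":[0,0.2,0.4],"turn":[0,0,-0.03],"claw":0.7},
  {"dp":[0,0.6,0.7],"turn":[0,0,-0.06],"claw":0.7},
  {"dp":[0,1,0.8],"turn":[0,0,-0.09],"claw":0.7},
  {"dp":[0,1,0.8],"turn":[0,0,-0.1],"claw":0.7},
])

```text
t: 20.7
ee_pos: [487.1, -232.3, 178.5]
orientation: [-1.548, 0.308, -0.31]
ft_force: [0.2, 0.5, -0.0]
width: 61.2
```

jog_arm([
  {"dp":[0,0.4,0],"turn":[0,0,-0.03],"claw":0.7},
  {"dp":[0,0.8,0],"turn":[0,0,-0.06],"claw":0.7},
  {"dp":[0,1,0],"turn":[0,0,-0.09],"claw":0.7},
])

```text
t: 20.95
ee_pos: [485.5, -149.5, 177.0]
orientation: [-1.503, 0.535, -0.531]
ft_force: [0.8, -0.0, -0.0]
width: 61.7
```

jog_arm([
  {"dp":[0,0.4,0],"turn":[0,0,0],"claw":0.7},
  {"dp":[0.1,0.8,0],"turn":[0,0,0],"claw":0.7},
  {"dp":[0.1,1,0],"turn":[0,0,0],"claw":0.7},
])

```text
t: 21.2
ee_pos: [493.0, -66.9, 175.5]
orientation: [-1.503, 0.536, -0.529]
ft_force: [0.5, -0.1, -0.1]
width: 61.4
```

jog_arm([
  {"dp":[0,0.4,0],"turn":[0,0,0],"claw":0.7},
  {"dp":[0.1,0.8,0],"turn":[0,0,0],"claw":0.7},
  {"dp":[0.1,1,0],"turn":[0,0,0],"claw":0.7},
])

```text
t: 21.45
ee_pos: [500.8, 15.8, 174.1]
orientation: [-1.504, 0.536, -0.527]
ft_force: [0.0, -0.2, 0.1]
width: 61.6
```

jog_arm([
  {"dp":[0,0.4,0],"turn":[0,0,0],"claw":0.7},
  {"dp":[0.1,0.8,0],"turn":[0,0,0],"claw":0.7},
  {"dp":[0.1,1,0],"turn":[0,0,0],"claw":0.7},
])

```text
t: 21.7
ee_pos: [508.9, 98.5, 172.8]
orientation: [-1.504, 0.537, -0.525]
ft_force: [-0.1, -0.2, 0.0]
width: 61.5
```

Run:
```python
from h import *
d=cam('wrist');save(d,'w13.png',1.25)
d=cam('top');save(d,'t5.png',1.25)
W=world(d);m=(np.abs(W[...,0]-487)<70)&(np.abs(W[...,1]+315)<35);h=np.median(W[m][:,2]);print('divider top z',h)
go(532,239.5,170,-38.4)
```

```text
divider top z 36.93252423841193
t 21.8 pos [508.2  97.8 172.7] jaw -38.7 q6 0.84 w 61.4 F [-0.3 -0.5 -0.1]
dp [ 0.298  1.771 -0.034] turn [-0.0009 -0.0025  0.0018]
```

View pics/w13.png

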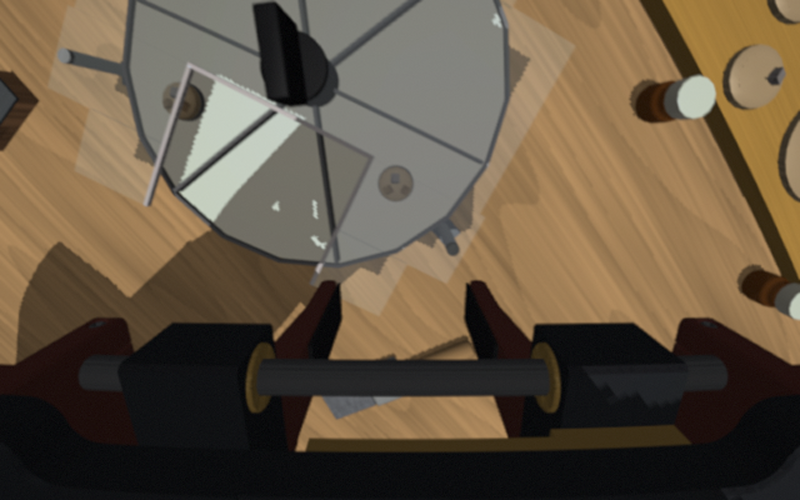

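View pics/t5.png

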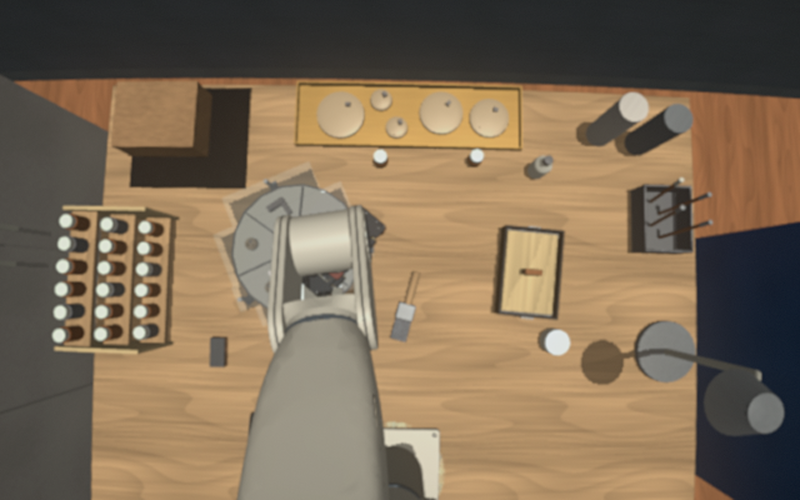

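Run:
```python
from h import *
d=cam('wrist')
P=ray(d,np.array([(396,182),(183,100)])/1.25,46);print(P.round(1))
q=P[:,:2]-[532,239.3];print(np.hypot(*q.T),np.degrees(np.arctan2(q[:,1],q[:,0])))
```

```text
[[531.9 137.   46. ]
 [442.8 291.4  46. ]]
[102.31325605 103.28635591] [-90.05808568 149.71756315]
```

jog_arm([
  {"dp":[0.1,0.4,0],"turn":[0,-0.002,0],"claw":0.7},
  {"dp":[0.2,0.8,0],"turn":[0,-0.002,0],"claw":0.7},
  {"dp":[0.2,1,0],"turn":[0,-0.002,0],"claw":0.7},
])

```text
t: 22.1
ee_pos: [524.9, 177.4, 172.1]
orientation: [-1.503, 0.532, -0.528]
ft_force: [-0.3, 0.3, -0.4]
width: 61.5
```

Run:
```python
from h import *
go(532,239.5,94,-38.4)
```

```text
t 22.1 pos [524.9 177.4 172.1] jaw -38.8 q6 0.98 w 61.5 F [-0.3  0.3 -0.4]
dp [ 0.089  0.776 -0.976] turn [-0.0009 -0.0005  0.0024]
```

jog_arm([
  {"dp":[0.09,0.4,0],"turn":[0,0,0.002],"claw":0.7},
  {"dp":[0.09,0.78,0],"turn":[0,0,0.002],"claw":0.7},
  {"dp":[0.09,0.78,0],"turn":[0,0,0.002],"claw":0.7},
  {"dp":[0.09,0.78,0],"turn":[0,0,0.002],"claw":0.7},
  {"dp":[0.09,0.78,-0.4],"turn":[0,0,0.002],"claw":0.6},
  {"dp":[0.09,0.78,-0.8],"turn":[0,0,0.002],"claw":0.6},
  {"dp":[0.09,0.78,-0.98],"turn":[0,0,0.002],"claw":0.6},
  {"dp":[0.09,0.78,-0.98],"turn":[0,0,0.002],"claw":0.6},
  {"dp":[0.09,0.78,-0.98],"turn":[0,0,0.002],"claw":0.6},
])

```text
t: 22.85
ee_pos: [531.5, 237.8, 92.9]
orientation: [-1.506, 0.53, -0.523]
ft_force: [0.8, 0.2, -0.2]
width: 52.5
```

jog_arm([
  {"dp":[0,0,0],"turn":[0,0,0],"claw":0},
  {"dp":[0,0,0],"turn":[0,0,0],"claw":0},
  {"dp":[0,0,0],"turn":[0,0,0],"claw":0},
  {"dp":[0,0,0],"turn":[0,0,0],"claw":0},
  {"dp":[0,0,0],"turn":[0,0,0],"claw":0},
  {"dp":[0,0,0],"turn":[0,0,0],"claw":0},
  {"dp":[0,0,0],"turn":[0,0,0],"claw":0},
  {"dp":[0,0,0],"turn":[0,0,0],"claw":0},
])

```text
t: 23.52
ee_pos: [530.5, 239.6, 93.5]
orientation: [-1.504, 0.532, -0.522]
ft_force: [-7.1, 10.1, 3.9]
width: 13.7
```

Run:
```python
from h import *
go(532,239.5,94,-38.4)
```

```text
t 23.52 pos [530.5 239.6  93.5] jaw -38.6 q6 1.07 w 13.7 F [-7.1 10.1  3.9]
dp [ 0.018 -0.002  0.006] turn [-0.0012 -0.0016  0.001 ]
```

jog_arm([
  {"dp":[0.01,0.01,0],"turn":[0,0,-0.03],"claw":0},
  {"dp":[0.01,0.01,0],"turn":[0,0,-0.065],"claw":0},
  {"dp":[0.01,0.01,0],"turn":[0,0,-0.1],"claw":0},
  {"dp":[0.01,0.01,0],"turn":[0,0,-0.135],"claw":0},
  {"dp":[0.01,0.01,0],"turn":[0,0,-0.17],"claw":0},
  {"dp":[0.01,0.01,0],"turn":[0,0,-0.205],"claw":0},
  {"dp":[0.01,0.01,0],"turn":[0,0,-0.24],"claw":0},
  {"dp":[0.01,0.01,0],"turn":[0,0,-0.275],"claw":0},
  {"dp":[0.01,0.01,0],"turn":[0,0,-0.31],"claw":0},
  {"dp":[0.01,0.01,0],"turn":[0,0,-0.35],"claw":0},
  {"dp":[0.01,0.01,0],"turn":[0,0,-0.35],"claw":0},
  {"dp":[0.01,0.01,0],"turn":[0,0,-0.35],"claw":0},
])

```text
t: 24.52
ee_pos: [530.2, 240.8, 93.5]
orientation: [-1.105, 1.358, -1.348]
ft_force: [-4.2, 3.1, 2.8]
width: 14.1
```

jog_arm([
  {"dp":[0,0,0],"turn":[0,0,0],"claw":0.5},
  {"dp":[0,0,0],"turn":[0,0,0],"claw":0.6},
  {"dp":[0,0,0],"turn":[0,0,0],"claw":0.6},
  {"dp":[0,0,0],"turn":[0,0,0],"claw":0.6},
  {"dp":[0,0,0.3],"turn":[0,0,0],"claw":0.6},
  {"dp":[0,0,0.6],"turn":[0,0,0],"claw":0.6},
  {"dp":[0,0,0.9],"turn":[0,0,0],"claw":0.6},
  {"dp":[0,0,0.9],"turn":[0,0,0],"claw":0.6},
])

```text
t: 25.18
ee_pos: [533.1, 241.8, 170.0]
orientation: [-1.098, 1.354, -1.348]
ft_force: [1.0, 1.0, 0.5]
width: 52.7
```

Run:
```python
from h import *
d=cam('top');cv2.imwrite('pics/t6.png',cv2.resize(d['img'][120:270,165:305,::-1],None,fx=4.2,fy=4,interpolation=cv2.INTER_CUBIC))
go(441,196.5,95,113.5)
```

```text
t 25.23 pos [532.1 241.3 167.9] jaw -101.3 q6 2.17 w 53.1 F [ 0.3  0.1 -0.3]
dp [-1.138 -0.561 -0.912] turn [-0.0029  0.0005  0.1935]
```

View pics/t6.png

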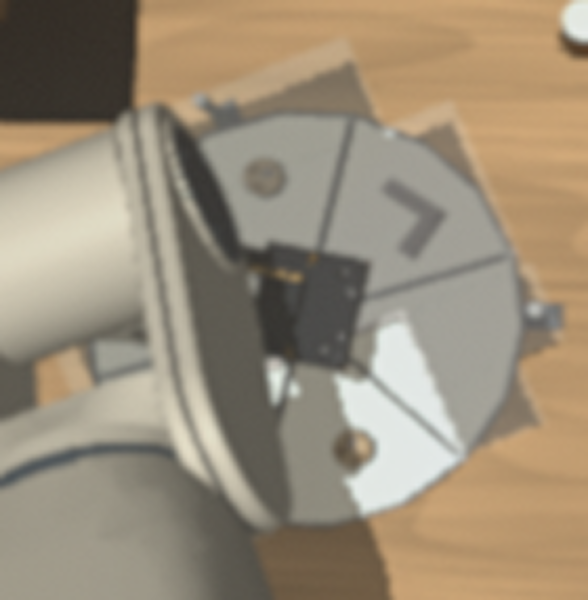

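jog_arm([
  {"dp":[-0.4,-0.2,0],"turn":[0,0,0.03],"claw":0.65},
  {"dp":[-0.8,-0.4,0],"turn":[0,0,0.065],"claw":0.65},
  {"dp":[-1,-0.5,0],"turn":[0,0,0.1],"claw":0.65},
  {"dp":[-1,-0.5,-0.3],"turn":[0,0,0.135],"claw":0.65},
  {"dp":[-1,-0.5,-0.6],"turn":[0,0,0.17],"claw":0.65},
  {"dp":[-1,-0.5,-0.8],"turn":[-0.002,0,0.193],"claw":0.65},
  {"dp":[-1,-0.5,-0.8],"turn":[-0.002,0,0.193],"claw":0.65},
  {"dp":[-1,-0.5,-0.8],"turn":[-0.002,0,0.193],"claw":0.65},
])

```text
t: 25.9
ee_pos: [451.0, 200.9, 102.7]
orientation: [-1.374, 0.907, -0.902]
ft_force: [0.5, -0.6, 0.1]
width: 57.3
```

Run:
```python
from h import *
go(440,199,34,113.5)
d=cam('wrist');save(d,'w14.png',1.25)
go(440,199,34,113.5)
```

```text
t 25.9 pos [451.  200.9 102.7] jaw -66.7 q6 1.55 w 57.3 F [ 0.5 -0.6  0.1]
dp [-0.138 -0.024 -0.859] turn [-0.0006 -0.0008  0.0011]
t 25.95 pos [451.9 201.2 103.6] jaw -66.7 q6 1.55 w 57.1 F [ 0.6 -0.2  0.4]
dp [-0.148 -0.028 -0.871] turn [-0.0009 -0.0002  0.0012]
```

View pics/w14.png

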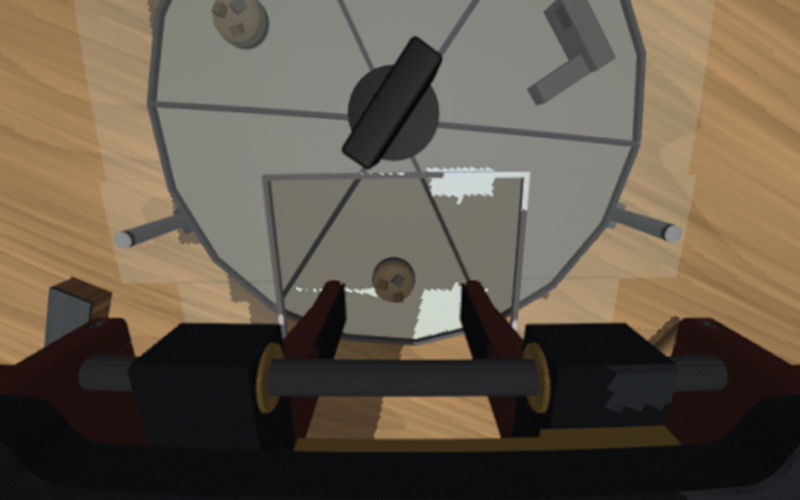

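Run:
```python
from h import *
d=cam('wrist')
print(ray(d,np.array([(394,278),(373,279),(414,279),(393,257)])/1.25,46).round(1))
t=cam('top');print(ray(t,[[165+354/4.2-.4,120+450/4-.4]],46).round(1))
```

```text
[[440.6 202.1  46. ]
 [434.4 214.6  46. ]
 [445.2 189.7  46. ]
 [453.7 208.3  46. ]]
[[434.9 197.2  46. ]]
```

jog_arm([
  {"dp":[-0.15,0,-0.1],"turn":[0,0,0.001],"claw":0.65},
  {"dp":[-0.15,0,-0.25],"turn":[0,0,0.001],"claw":0.65},
  {"dp":[-0.15,0,-0.55],"turn":[0,0,0.001],"claw":0.65},
  {"dp":[-0.15,0,-0.8],"turn":[0,0,0.001],"claw":0.65},
  {"dp":[-0.15,0,-0.86],"turn":[0,0,0.001],"claw":0.65},
  {"dp":[-0.15,0,-0.86],"turn":[0,0,0.001],"claw":0.65},
])

```text
t: 26.55
ee_pos: [440.3, 201.4, 35.4]
orientation: [-1.373, 0.903, -0.901]
ft_force: [0.9, 0.2, 0.6]
width: 57.0
```

Run:
```python
from h import *
go(440,201.7,34,113.5)
d=cam('wrist');save(d,'w15.png',1.25)
```

```text
t 26.55 pos [440.3 201.4  35.4] jaw -66.5 q6 1.56 w 57.0 F [0.9 0.2 0.6]
dp [-0.003  0.004 -0.017] turn [-0.001   0.      0.0002]
```

View pics/w15.png

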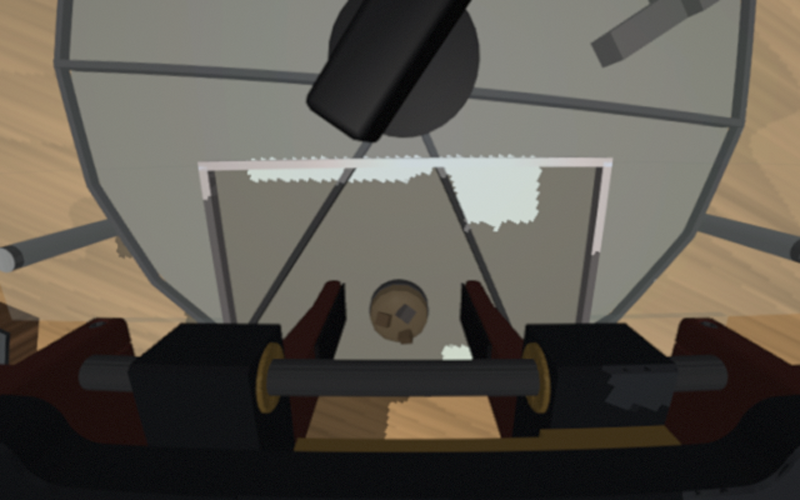

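Well centred. Close and lift.

jog_arm([
  {"dp":[0,0,-0.015],"turn":[0,0,0],"claw":0},
  {"dp":[0,0,-0.015],"turn":[0,0,0],"claw":0},
  {"dp":[0,0,-0.015],"turn":[0,0,0],"claw":0},
  {"dp":[0,0,-0.015],"turn":[0,0,0],"claw":0},
  {"dp":[0,0,-0.015],"turn":[0,0,0],"claw":0},
  {"dp":[0,0,-0.015],"turn":[0,0,0],"claw":0},
  {"dp":[0,0,-0.015],"turn":[0,0,0],"claw":0},
  {"dp":[0,0,-0.015],"turn":[0,0,0],"claw":0},
])

```text
t: 27.27
ee_pos: [441.3, 201.8, 35.6]
orientation: [-1.371, 0.902, -0.902]
ft_force: [-0.8, -0.6, 7.6]
width: 28.9
```

jog_arm([
  {"dp":[0,0,0.1],"turn":[0,0,0],"claw":0},
  {"dp":[0,0,0.25],"turn":[0,0,0],"claw":0},
  {"dp":[0,0,0.5],"turn":[0,0,0],"claw":0},
  {"dp":[0,0,0.75],"turn":[0,0,0],"claw":0},
  {"dp":[0,0,1],"turn":[0,0,0],"claw":0},
  {"dp":[0,0,1],"turn":[0,0,0],"claw":0},
])

```text
t: 27.77
ee_pos: [443.3, 202.7, 119.0]
orientation: [-1.366, 0.899, -0.904]
ft_force: [0.8, 0.3, 0.4]
width: 29.1
```

Run:
```python
from h import *
d=cam('wrist');save(d,'w16.png',1.25)
# case frame targets
c=np.array([487,-315.]);a=np.radians(-4.5);Rm=np.array([[np.cos(a),-np.sin(a)],[np.sin(a),np.cos(a)]])
for p in ((55,0),(-55,30),(-55,-30)): print(p,c+Rm@p)
go(541.8,-319.3,110,85.5)
```

```text
(55, 0) [ 541.83045336 -319.31525027]
(-55, 30) [ 434.52331952 -280.77722972]
(-55, -30) [ 429.81577377 -340.59226975]
t 27.82 pos [442.6 202.4 117.5] jaw -66.5 q6 1.56 w 28.9 F [0.6 1.1 0. ]
dp [ 1.241 -6.521 -0.094] turn [-0.0013  0.0024 -0.1554]
```

View pics/w16.png

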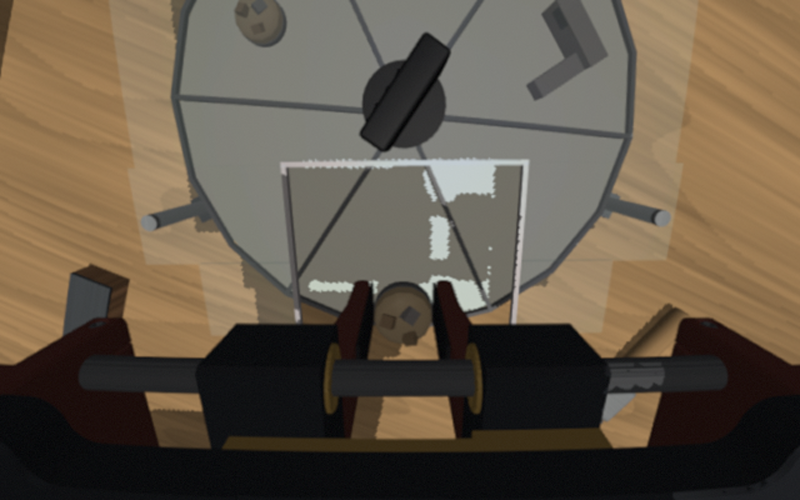

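jog_arm([
  {"dp":[0,-0.3,0.1],"turn":[0,0.002,-0.02],"claw":0},
  {"dp":[0.1,-0.65,0.1],"turn":[0,0.002,-0.04],"claw":0},
  {"dp":[0.2,-1,0.1],"turn":[0,0.002,-0.06],"claw":0},
  {"dp":[0.2,-1,0.1],"turn":[0,0.002,-0.08],"claw":0},
])

```text
t: 28.15
ee_pos: [458.7, 119.2, 124.7]
orientation: [-1.274, 1.097, -1.093]
ft_force: [0.3, -0.6, -0.6]
width: 29.1
```

jog_arm([
  {"dp":[0,-0.3,0],"turn":[0,0,-0.02],"claw":0},
  {"dp":[0.1,-0.65,0],"turn":[0,0,-0.04],"claw":0},
  {"dp":[0.2,-1,0],"turn":[0,0,-0.06],"claw":0},
  {"dp":[0.2,-1,0],"turn":[0,0,-0.07],"claw":0},
])

```text
t: 28.48
ee_pos: [475.3, 35.9, 123.9]
orientation: [-1.171, 1.263, -1.261]
ft_force: [0.5, 0.4, -0.6]
width: 29.2
```

jog_arm([
  {"dp":[0,-0.3,0],"turn":[0,0,0],"claw":0},
  {"dp":[0.1,-0.65,0],"turn":[0,0,0],"claw":0},
  {"dp":[0.2,-1,0],"turn":[0,0,0],"claw":0},
  {"dp":[0.2,-1,0],"turn":[0,0,0],"claw":0},
])

```text
t: 28.82
ee_pos: [492.3, -47.5, 123.1]
orientation: [-1.17, 1.265, -1.264]
ft_force: [-0.5, 0.0, 0.4]
width: 29.3
```

jog_arm([
  {"dp":[0,-0.3,0],"turn":[0,0,0],"claw":0},
  {"dp":[0.1,-0.65,0],"turn":[0,0,0],"claw":0},
  {"dp":[0.2,-1,0],"turn":[0,0,0],"claw":0},
  {"dp":[0.2,-1,0],"turn":[0,0,0],"claw":0},
])

```text
t: 29.15
ee_pos: [509.5, -130.6, 122.5]
orientation: [-1.169, 1.265, -1.267]
ft_force: [0.3, 0.5, 0.3]
width: 29.0
```

jog_arm([
  {"dp":[0,-0.3,0],"turn":[0,0,0],"claw":0},
  {"dp":[0.1,-0.65,0],"turn":[0,0,0],"claw":0},
  {"dp":[0.2,-1,0],"turn":[0,0,0],"claw":0},
  {"dp":[0.2,-1,0],"turn":[0,0,0],"claw":0},
])

```text
t: 29.48
ee_pos: [526.9, -213.5, 122.1]
orientation: [-1.167, 1.265, -1.27]
ft_force: [0.0, 0.5, -0.0]
width: 28.9
```

jog_arm([
  {"dp":[0,-0.3,0],"turn":[0,0,0],"claw":0},
  {"dp":[0.1,-0.65,0],"turn":[0,0,0],"claw":0},
  {"dp":[0.2,-0.9,0],"turn":[0,0,0],"claw":0},
  {"dp":[0.2,-1,0],"turn":[0,0,0],"claw":0},
  {"dp":[0.2,-1,0],"turn":[0,0,0],"claw":0},
  {"dp":[0.2,-1,0],"turn":[0,0,0],"claw":0},
])

```text
t: 29.98
ee_pos: [541.8, -291.9, 121.2]
orientation: [-1.168, 1.268, -1.268]
ft_force: [-0.3, -0.1, 0.3]
width: 29.4
```

Run:
```python
from h import *
d=cam('wrist');save(d,'w17.png',1.25)
go(541.8,-319.3,70,85.5)
```

```text
t 30.03 pos [ 541.8 -291.6  121.3] jaw -94.6 q6 1.13 w 29.0 F [-1.   0.7 -0.3]
dp [-0.001 -0.346 -0.642] turn [-0.0004  0.0006  0.0004]
```

View pics/w17.png

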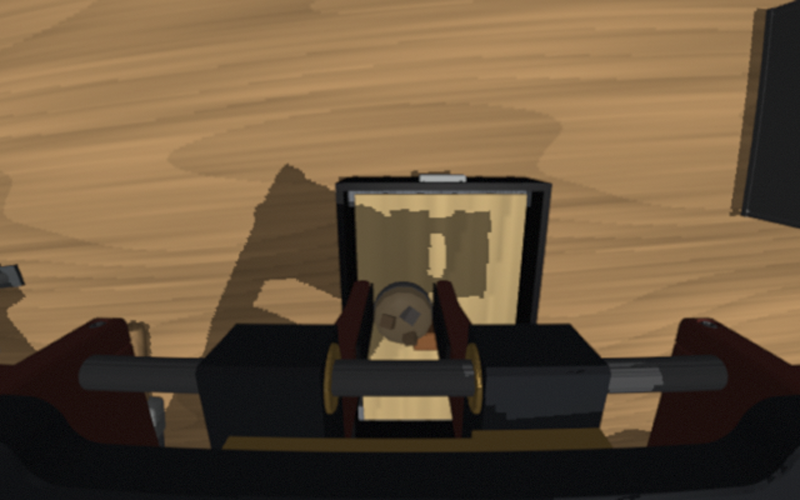

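jog_arm([
  {"dp":[0,-0.2,-0.1],"turn":[0,0,0],"claw":0},
  {"dp":[0,-0.35,-0.25],"turn":[0,0,0],"claw":0},
  {"dp":[0,-0.35,-0.45],"turn":[0,0,0],"claw":0},
  {"dp":[0,-0.35,-0.65],"turn":[0,0,0],"claw":0},
  {"dp":[0,-0.35,-0.8],"turn":[0,0,0],"claw":0},
  {"dp":[0,-0.35,-0.9],"turn":[0,0,0],"claw":0},
  {"dp":[0,-0.35,-0.96],"turn":[0,0,0],"claw":0},
  {"dp":[0,-0.35,-0.97],"turn":[0,0,0],"claw":0},
  {"dp":[0,-0.35,-0.97],"turn":[0,0,0],"claw":0},
  {"dp":[0,-0.35,-0.97],"turn":[0,0,0],"claw":0},
])

```text
t: 30.87
ee_pos: [542.3, -319.8, 44.3]
orientation: [-1.168, 1.266, -1.268]
ft_force: [-0.4, -0.1, 0.2]
width: 29.5
```

Run:
```python
from h import *
go(541.8,-319.3,42.6,85.5)
```

```text
t 30.87 pos [ 542.3 -319.8   44.3] jaw -94.6 q6 1.1 w 29.5 F [-0.4 -0.1  0.2]
dp [-0.006  0.006 -0.021] turn [-0.0002  0.0009  0.0004]
```

jog_arm([
  {"dp":[0,0,-0.02],"turn":[0,0,0],"claw":0},
  {"dp":[0,0,-0.02],"turn":[0,0,0],"claw":0},
  {"dp":[0,0,-0.02],"turn":[0,0,0],"claw":0},
  {"dp":[0,0,-0.02],"turn":[0,0,0],"claw":0.5},
  {"dp":[0,0,-0.02],"turn":[0,0,0],"claw":0.5},
  {"dp":[0,0,-0.02],"turn":[0,0,0],"claw":0.5},
  {"dp":[0,0,-0.02],"turn":[0,0,0],"claw":0.5},
  {"dp":[0,0,0.3],"turn":[0,0,0],"claw":0.5},
  {"dp":[0,0,0.6],"turn":[0,0,0],"claw":0.5},
  {"dp":[0,0,1],"turn":[0,0,0],"claw":0.5},
  {"dp":[0,0,1],"turn":[0,0,0],"claw":0.5},
])

```text
t: 31.78
ee_pos: [545.3, -321.7, 130.0]
orientation: [-1.165, 1.258, -1.275]
ft_force: [0.5, -0.4, 0.1]
width: 43.9
```

Run:
```python
from h import *
d=cam('wrist');save(d,'w18.png',1.25)
d=cam('side');save(d,'s5.png',1.25)
# knob now: axis along -22.4-106.2-62.9
go(531.2,240.6,170,-101.3)
```

```text
t 31.88 pos [ 543.1 -320.3  125.7] jaw -94.6 q6 1.1 w 43.9 F [ 0.2 -0.8 -0.9]
dp [-0.148  7.011  0.554] turn [ 0.0004  0.0017 -0.0374]
```

View pics/w18.png

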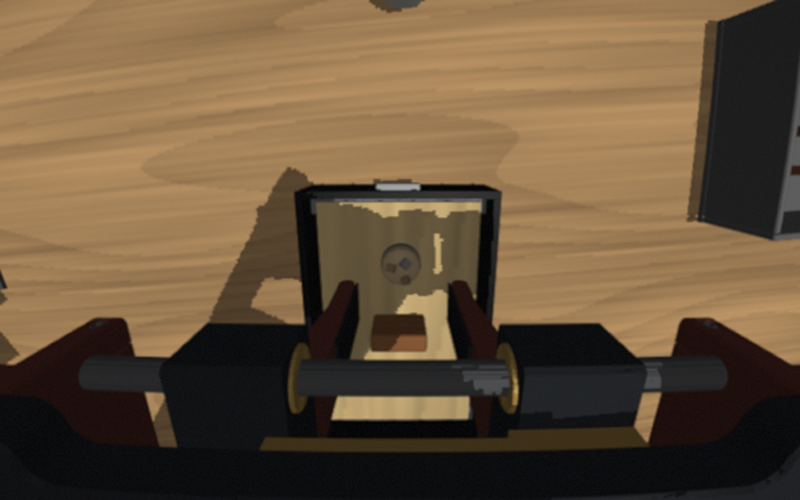

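View pics/s5.png

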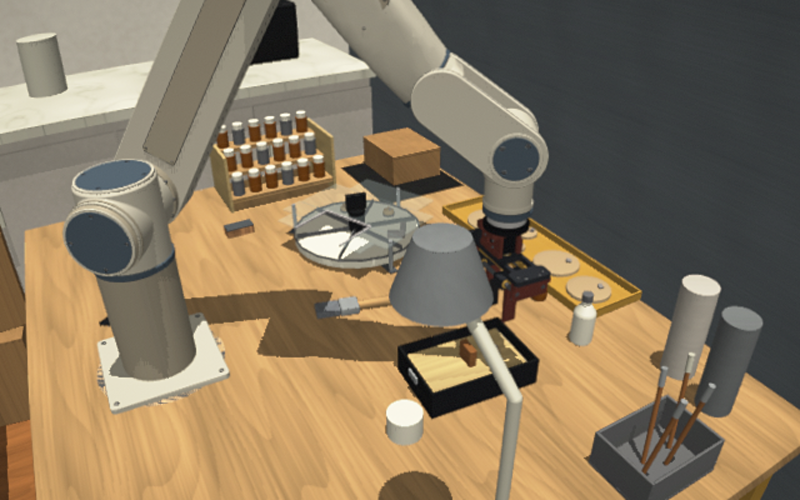

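Run:
```python
from h import *
d=cam('top');cv2.imwrite('pics/t7.png',cv2.resize(d['img'][120:270,165:305,::-1],None,fx=4.2,fy=4,interpolation=cv2.INTER_CUBIC))
```

```text
(no output)
```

View pics/t7.png

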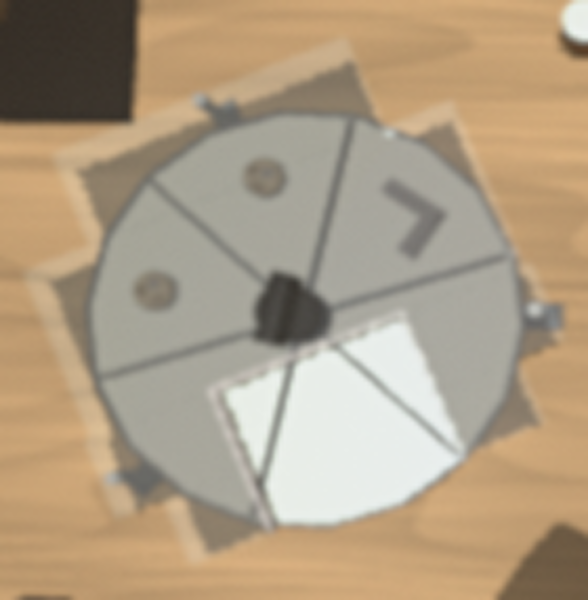

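Run:
```python
from h import *
d=cam('top')
c=lambda pts: np.array([[165+x/4.2,120+y/4] for x,y in pts])-0.5+0.125
P=ray(d,c([(156,291),(265,178)]),46)[:,:2]-[531.5,238.1]
print(P.round(1),np.hypot(*P.T),np.degrees(np.arctan2(P[:,1],P[:,0])))
```

```text
[[ 16.9 102.2]
 [102.   28.4]] [103.60688899 105.88687381] [80.61250905 15.55144034]
```

jog_arm([
  {"dp":[-0.05,0.2,0.4],"turn":[0,0,-0.02],"claw":0.7},
  {"dp":[-0.1,0.6,0.6],"turn":[0,0.001,-0.037],"claw":0.7},
  {"dp":[-0.1,1,0.6],"turn":[0,0.001,-0.037],"claw":0.7},
  {"dp":[-0.1,1,0.6],"turn":[0,0.001,-0.037],"claw":0.7},
])

```text
t: 32.32
ee_pos: [532.4, -235.1, 170.6]
orientation: [-1.112, 1.355, -1.346]
ft_force: [-0.4, 0.4, -0.3]
width: 61.2
```

jog_arm([
  {"dp":[0,0.4,0],"turn":[0,0,0],"claw":0.7},
  {"dp":[0,0.8,0],"turn":[0,0,0],"claw":0.7},
  {"dp":[0,1,0],"turn":[0,0,0],"claw":0.7},
])

```text
t: 32.57
ee_pos: [530.9, -152.6, 168.8]
orientation: [-1.114, 1.358, -1.342]
ft_force: [0.1, 0.0, -0.7]
width: 61.4
```

jog_arm([
  {"dp":[0,0.4,0],"turn":[0,0,0],"claw":0.7},
  {"dp":[0,0.8,0],"turn":[0,0,0],"claw":0.7},
  {"dp":[0,1,0],"turn":[0,0,0],"claw":0.7},
])

```text
t: 32.82
ee_pos: [529.5, -70.0, 166.9]
orientation: [-1.117, 1.361, -1.339]
ft_force: [1.2, -0.1, -0.6]
width: 61.4
```

jog_arm([
  {"dp":[0,0.4,0],"turn":[0,0,0],"claw":0.7},
  {"dp":[0,0.8,0],"turn":[0,0,0],"claw":0.7},
  {"dp":[0,1,0],"turn":[0,0,0],"claw":0.7},
])

```text
t: 33.07
ee_pos: [528.2, 12.4, 165.2]
orientation: [-1.12, 1.362, -1.336]
ft_force: [-0.2, 0.3, -0.5]
width: 61.0
```

jog_arm([
  {"dp":[0,0.4,0],"turn":[0,0,0],"claw":0.7},
  {"dp":[0,0.8,0],"turn":[0,0,0],"claw":0.7},
  {"dp":[0,1,0],"turn":[0,0,0],"claw":0.7},
])

```text
t: 33.32
ee_pos: [527.2, 94.7, 163.5]
orientation: [-1.123, 1.363, -1.334]
ft_force: [0.1, 0.8, -0.4]
width: 61.4
```

jog_arm([
  {"dp":[0,0.4,0],"turn":[0,0,0],"claw":0.7},
  {"dp":[0,0.8,0],"turn":[0,0,0],"claw":0.7},
  {"dp":[0,1,0],"turn":[0,0,0],"claw":0.7},
  {"dp":[0,1,0],"turn":[0,0,0],"claw":0.7},
])

```text
t: 33.65
ee_pos: [526.6, 177.1, 161.9]
orientation: [-1.127, 1.362, -1.331]
ft_force: [-0.8, -0.8, 0.1]
width: 61.8
```

Run:
```python
from h import *
go(531.2,240.3,94,-101.3)
```

```text
t 33.65 pos [526.6 177.1 161.9] jaw -100.6 q6 2.04 w 61.8 F [-0.8 -0.8  0.1]
dp [ 0.058  0.79  -0.849] turn [-0.0022 -0.0063 -0.0038]
```

jog_arm([
  {"dp":[0.06,0.4,0],"turn":[-0.002,-0.006,-0.004],"claw":0.7},
  {"dp":[0.06,0.78,0],"turn":[-0.002,-0.006,-0.004],"claw":0.7},
  {"dp":[0.06,0.79,0],"turn":[-0.002,-0.006,-0.004],"claw":0.7},
  {"dp":[0.06,0.79,0],"turn":[-0.002,-0.006,-0.004],"claw":0.7},
  {"dp":[0.06,0.79,-0.3],"turn":[-0.002,-0.006,-0.004],"claw":0.6},
  {"dp":[0.06,0.79,-0.6],"turn":[-0.002,-0.006,-0.004],"claw":0.6},
  {"dp":[0.06,0.79,-0.85],"turn":[-0.002,-0.006,-0.004],"claw":0.6},
  {"dp":[0.06,0.79,-0.85],"turn":[-0.002,-0.006,-0.004],"claw":0.6},
  {"dp":[0.06,0.79,-0.85],"turn":[-0.002,-0.006,-0.004],"claw":0.6},
  {"dp":[0.06,0.79,-0.85],"turn":[-0.002,-0.006,-0.004],"claw":0.6},
])

```text
t: 34.48
ee_pos: [531.9, 239.4, 94.5]
orientation: [-1.109, 1.355, -1.353]
ft_force: [0.5, 0.4, -0.2]
width: 52.8
```

Run:
```python
from h import *
go(531.2,240.3,94,-101.3)
```

```text
t 34.48 pos [531.9 239.4  94.5] jaw -101.4 q6 2.17 w 52.8 F [ 0.5  0.4 -0.2]
dp [-0.008  0.012 -0.006] turn [-0.0002 -0.0002  0.0005]
```

jog_arm([
  {"dp":[0,0,0],"turn":[0,0,0],"claw":0},
  {"dp":[0,0,0],"turn":[0,0,0],"claw":0},
  {"dp":[0,0,0],"turn":[0,0,0],"claw":0},
  {"dp":[0,0,0],"turn":[0,0,0],"claw":0},
  {"dp":[0,0,0],"turn":[0,0,0],"claw":0},
  {"dp":[0,0,0],"turn":[0,0,0],"claw":0},
  {"dp":[0,0,0],"turn":[0,0,0],"claw":0},
  {"dp":[0,0,0],"turn":[0,0,0],"claw":0},
])

```text
t: 35.15
ee_pos: [532.1, 240.3, 94.7]
orientation: [-1.107, 1.355, -1.353]
ft_force: [-0.4, 5.1, 0.5]
width: 13.6
```

Run:
```python
from h import *
go(531.2,240.3,94,-101.3)
```

```text
t 35.15 pos [532.1 240.3  94.7] jaw -101.4 q6 2.17 w 13.6 F [-0.4  5.1  0.5]
dp [-0.011 -0.    -0.009] turn [-0.0006  0.      0.0005]
```

Turn +123° in two calls.

jog_arm([
  {"dp":[0,0,0],"turn":[0,0,0.03],"claw":0},
  {"dp":[-0.01,0,0],"turn":[0,0,0.065],"claw":0},
  {"dp":[-0.01,0,0],"turn":[0,0,0.1],"claw":0},
  {"dp":[-0.01,0,0],"turn":[0,0,0.135],"claw":0},
  {"dp":[-0.01,0,0],"turn":[0,0,0.17],"claw":0},
  {"dp":[-0.01,0,0],"turn":[0,0,0.205],"claw":0},
  {"dp":[-0.01,0,0],"turn":[0,0,0.24],"claw":0},
  {"dp":[-0.01,0,0],"turn":[0,0,0.275],"claw":0},
  {"dp":[-0.01,0,0],"turn":[0,0,0.31],"claw":0},
  {"dp":[-0.01,0,0],"turn":[0,0,0.34],"claw":0},
  {"dp":[-0.01,0,0],"turn":[0,0,0.34],"claw":0},
])

```text
t: 36.07
ee_pos: [531.8, 241.2, 94.7]
orientation: [-1.5, 0.545, -0.544]
ft_force: [1.8, 4.8, -2.6]
width: 13.6
```

Run:
```python
from h import *
go(531.4,240.3,94,21.5)
```

```text
t 36.07 pos [531.8 241.2  94.7] jaw -39.9 q6 1.1 w 13.6 F [ 1.8  4.8 -2.6]
dp [-0.005 -0.011 -0.009] turn [-0.0005 -0.0004  0.3409]
```

jog_arm([
  {"dp":[0,-0.01,0],"turn":[0,0,0.03],"claw":0},
  {"dp":[0,-0.01,0],"turn":[0,0,0.065],"claw":0},
  {"dp":[0,-0.01,0],"turn":[0,0,0.1],"claw":0},
  {"dp":[0,-0.01,0],"turn":[0,0,0.135],"claw":0},
  {"dp":[0,-0.01,0],"turn":[0,0,0.17],"claw":0},
  {"dp":[0,-0.01,0],"turn":[0,0,0.205],"claw":0},
  {"dp":[0,-0.01,0],"turn":[0,0,0.24],"claw":0},
  {"dp":[0,-0.01,0],"turn":[0,0,0.275],"claw":0},
  {"dp":[0,-0.01,0],"turn":[0,0,0.31],"claw":0},
  {"dp":[0,-0.01,0],"turn":[0,0,0.34],"claw":0},
  {"dp":[0,-0.01,0],"turn":[0,0,0.34],"claw":0},
])

```text
t: 36.98
ee_pos: [530.9, 241.3, 94.7]
orientation: [-1.548, -0.294, 0.299]
ft_force: [-3.9, 6.0, 2.3]
width: 13.6
```

jog_arm([
  {"dp":[0,0,0],"turn":[0,0,0],"claw":0.5},
  {"dp":[0,0,0],"turn":[0,0,0],"claw":0.6},
  {"dp":[0,0,0],"turn":[0,0,0],"claw":0.6},
  {"dp":[0,0,0],"turn":[0,0,0],"claw":0.6},
  {"dp":[0,0,0.3],"turn":[0,0,0],"claw":0.6},
  {"dp":[0,0,0.6],"turn":[0,0,0],"claw":0.6},
  {"dp":[0,0,0.9],"turn":[0,0,0],"claw":0.6},
  {"dp":[0,0,0.9],"turn":[0,0,0],"claw":0.6},
])

```text
t: 37.65
ee_pos: [533.6, 242.2, 171.1]
orientation: [-1.547, -0.299, 0.293]
ft_force: [1.1, 0.2, 0.8]
width: 52.6
```

Run:
```python
from h import *
d=cam('top');cv2.imwrite('pics/t8.png',cv2.resize(d['img'][120:270,165:305,::-1],None,fx=4.2,fy=4,interpolation=cv2.INTER_CUBIC))
go(451,200,103,113.5)
```

```text
t 37.7 pos [532.6 241.8 169.1] jaw 21.6 q6 0.03 w 52.5 F [ 0.3  0.5 -0.5]
dp [-1.02  -0.523 -0.826] turn [-0.0005  0.0012 -0.4896]
```

View pics/t8.png

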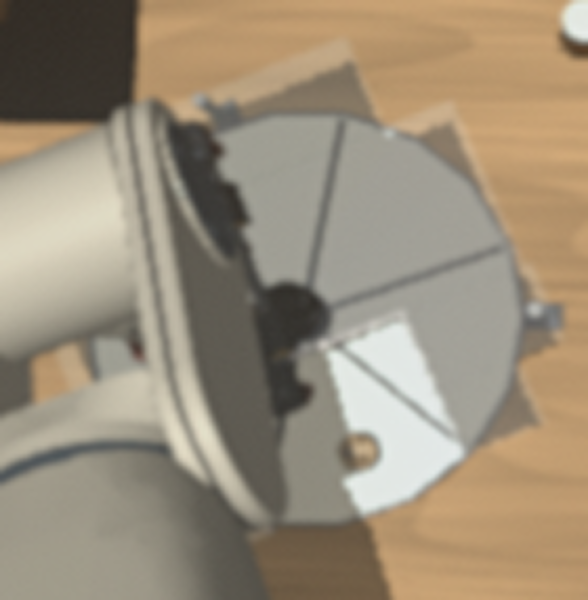

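jog_arm([
  {"dp":[-0.3,-0.15,0],"turn":[0,0,-0.035],"claw":0.65},
  {"dp":[-0.7,-0.35,0],"turn":[0,0,-0.07],"claw":0.65},
  {"dp":[-1,-0.5,0],"turn":[0,0,-0.105],"claw":0.65},
  {"dp":[-1,-0.5,0],"turn":[0,0,-0.14],"claw":0.65},
  {"dp":[-1,-0.5,0],"turn":[0,0,-0.175],"claw":0.65},
  {"dp":[-1,-0.5,0],"turn":[0,0,-0.21],"claw":0.65},
  {"dp":[-1,-0.5,0],"turn":[0,0,-0.245],"claw":0.65},
  {"dp":[-1,-0.5,0],"turn":[0,0,-0.28],"claw":0.65},
  {"dp":[-1,-0.5,0],"turn":[0,0,-0.315],"claw":0.65},
  {"dp":[-1,-0.5,0],"turn":[0,0,-0.35],"claw":0.65},
])

```text
t: 38.53
ee_pos: [451.9, 201.3, 167.8]
orientation: [-1.495, 0.568, -0.571]
ft_force: [-0.5, -0.5, 0.6]
width: 57.3
```

jog_arm([
  {"dp":[0,0,0],"turn":[0,0,-0.035],"claw":0.65},
  {"dp":[0,0,-0.2],"turn":[0,0,-0.07],"claw":0.65},
  {"dp":[0,0,-0.4],"turn":[0,0,-0.105],"claw":0.65},
  {"dp":[0,0,-0.6],"turn":[0,0,-0.14],"claw":0.65},
  {"dp":[0,0,-0.8],"turn":[0,0,-0.15],"claw":0.65},
  {"dp":[0,0,-0.8],"turn":[0,0,-0.15],"claw":0.65},
  {"dp":[0,0,-0.8],"turn":[0,0,-0.15],"claw":0.65},
])

```text
t: 39.12
ee_pos: [450.7, 200.7, 102.5]
orientation: [-1.366, 0.931, -0.931]
ft_force: [0.2, -0.2, -0.7]
width: 57.1
```

Run:
```python
from h import *
ctrl.get_image('top')
d=cam('wrist');save(d,'w19.png',1.25)
go(440,199,34,113.5)
```

```text
t 39.22 pos [452.  201.3 104. ] jaw -68.6 q6 1.6 w 57.1 F [0.1 0.2 0.3]
dp [-0.15  -0.029 -0.875] turn [0.0005 0.0004 0.0119]
```

View pics/w19.png

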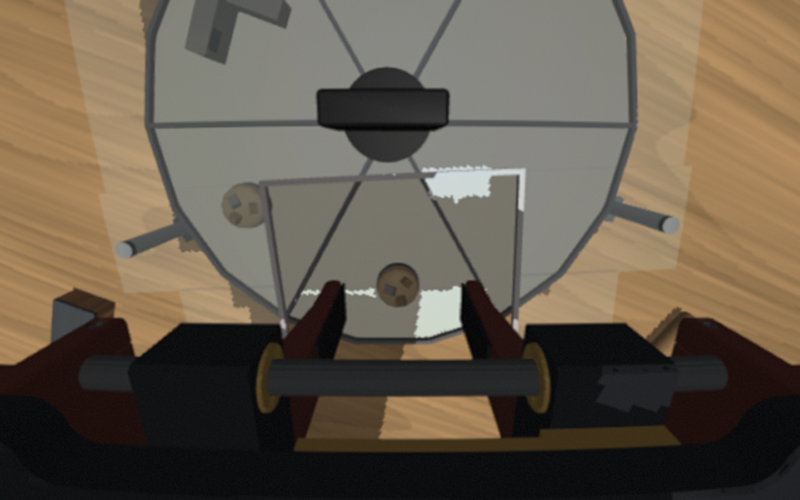

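Run:
```python
from h import *
d=cam('wrist')
p=ray(d,np.array([(397,284)])/1.25,46)[0];print(p.round(1))
go(p[0],p[1],34.5,113.5)
```

```text
[437.5 198.9  46. ]
t 39.27 pos [452.3 201.5 104.4] jaw -68.6 q6 1.6 w 57.2 F [ 1.  -0.1 -0.9]
dp [-0.185 -0.032 -0.873] turn [0.0004 0.0007 0.0119]
```

jog_arm([
  {"dp":[-0.18,-0.03,-0.1],"turn":[0,0,0.008],"claw":0.65},
  {"dp":[-0.18,-0.03,-0.25],"turn":[0,0,0.008],"claw":0.65},
  {"dp":[-0.18,-0.03,-0.55],"turn":[0,0,0.008],"claw":0.65},
  {"dp":[-0.18,-0.03,-0.8],"turn":[0,0,0.008],"claw":0.65},
  {"dp":[-0.18,-0.03,-0.87],"turn":[0,0,0.008],"claw":0.65},
  {"dp":[-0.18,-0.03,-0.87],"turn":[0,0,0.008],"claw":0.65},
])

```text
t: 39.77
ee_pos: [437.3, 198.8, 34.3]
orientation: [-1.373, 0.91, -0.912]
ft_force: [-0.4, 0.4, 0.3]
width: 57.2
```

Run:
```python
from h import *
d=cam('wrist');save(d,'w20.png',1.25)
go(437.5,198.9,34.5,113.5)
```

```text
t 39.82 pos [438.  199.1  35.1] jaw -67.2 q6 1.58 w 57.2 F [0.4 0.4 0.3]
dp [-0.006 -0.003 -0.007] turn [0.0004 0.0006 0.0039]
```

View pics/w20.png

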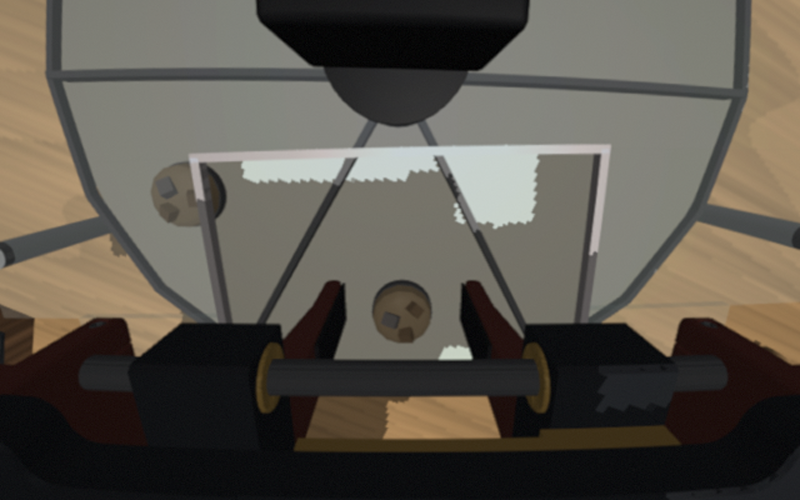

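jog_arm([
  {"dp":[0,0,-0.01],"turn":[0,0,0],"claw":0},
  {"dp":[0,0,-0.01],"turn":[0,0,0],"claw":0},
  {"dp":[0,0,-0.01],"turn":[0,0,0],"claw":0},
  {"dp":[0,0,-0.01],"turn":[0,0,0],"claw":0},
  {"dp":[0,0,-0.01],"turn":[0,0,0],"claw":0},
  {"dp":[0,0,-0.01],"turn":[0,0,0],"claw":0},
  {"dp":[0,0,-0.01],"turn":[0,0,0],"claw":0},
  {"dp":[0,0,-0.01],"turn":[0,0,0],"claw":0},
])

```text
t: 40.48
ee_pos: [438.4, 199.3, 34.8]
orientation: [-1.371, 0.909, -0.913]
ft_force: [-0.2, -1.4, 6.8]
width: 29.0
```

jog_arm([
  {"dp":[0,0,0.1],"turn":[0,0,0],"claw":0},
  {"dp":[0,0,0.25],"turn":[0,0,0],"claw":0},
  {"dp":[0,0,0.5],"turn":[0,0,0],"claw":0},
  {"dp":[0,0,0.75],"turn":[0,0,0],"claw":0},
  {"dp":[0,0,1],"turn":[0,0,0],"claw":0},
  {"dp":[0,0,1],"turn":[0,0,0],"claw":0},
])

```text
t: 40.98
ee_pos: [440.3, 200.1, 118.3]
orientation: [-1.366, 0.905, -0.915]
ft_force: [0.3, 0.3, -0.5]
width: 29.0
```

Run:
```python
from h import *
d=cam('wrist');save(d,'w21.png',1.25)
go(434.5,-280.8,110,-4.5)
```

```text
t 41.03 pos [439.6 199.8 116.8] jaw -67.2 q6 1.58 w 29.0 F [0.  0.7 0.4]
dp [-0.064 -6.008 -0.084] turn [-0.0014  0.0018  0.3483]
```

View pics/w21.png

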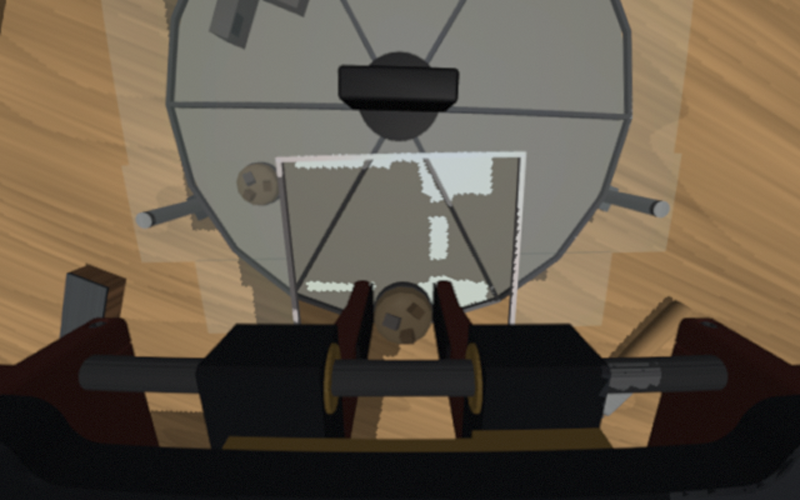

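jog_arm([
  {"dp":[0,-0.3,0.1],"turn":[0,0.002,0.03],"claw":0},
  {"dp":[0,-0.65,0.1],"turn":[0,0.002,0.06],"claw":0},
  {"dp":[0,-1,0.1],"turn":[0,0.002,0.09],"claw":0},
  {"dp":[0,-1,0.1],"turn":[0,0.002,0.12],"claw":0},
])

```text
t: 41.37
ee_pos: [438.2, 116.6, 123.8]
orientation: [-1.481, 0.622, -0.617]
ft_force: [0.4, -0.1, -0.5]
width: 29.0
```

jog_arm([
  {"dp":[0,-0.3,0],"turn":[0,0,0.03],"claw":0},
  {"dp":[0,-0.65,0],"turn":[0,0,0.06],"claw":0},
  {"dp":[0,-1,0],"turn":[0,0,0.09],"claw":0},
  {"dp":[0,-1,0],"turn":[0,0,0.12],"claw":0},
])

```text
t: 41.7
ee_pos: [437.0, 33.5, 122.8]
orientation: [-1.549, 0.328, -0.321]
ft_force: [-0.4, 0.1, 0.5]
width: 29.2
```

jog_arm([
  {"dp":[0,-0.3,0],"turn":[0,0,0.03],"claw":0},
  {"dp":[0,-0.65,0],"turn":[0,0,0.06],"claw":0},
  {"dp":[0,-1,0],"turn":[0,0,0.09],"claw":0},
  {"dp":[0,-1,0],"turn":[0,0,0.1],"claw":0},
])

```text
t: 42.03
ee_pos: [436.4, -49.6, 121.9]
orientation: [-1.573, 0.081, -0.072]
ft_force: [-0.5, 1.0, -1.2]
width: 29.5
```

jog_arm([
  {"dp":[0,-0.3,0],"turn":[0,0,0],"claw":0},
  {"dp":[0,-0.65,0],"turn":[0,0,0],"claw":0},
  {"dp":[0,-1,0],"turn":[0,0,0],"claw":0},
  {"dp":[0,-1,0],"turn":[0,0,0],"claw":0},
])

```text
t: 42.37
ee_pos: [436.4, -132.8, 121.2]
orientation: [-1.574, 0.083, -0.074]
ft_force: [0.4, -0.2, -0.1]
width: 29.2
```

jog_arm([
  {"dp":[0,-0.3,0],"turn":[0,0,0],"claw":0},
  {"dp":[0,-0.65,0],"turn":[0,0,0],"claw":0},
  {"dp":[0,-1,0],"turn":[0,0,0],"claw":0},
  {"dp":[0,-1,0],"turn":[0,0,0],"claw":0},
])

```text
t: 42.7
ee_pos: [436.8, -215.9, 120.6]
orientation: [-1.574, 0.084, -0.076]
ft_force: [0.4, 0.2, -0.3]
width: 29.1
```

Run:
```python
from h import *
go(434.5,-280.8,90,-4.5)
d=cam('wrist');save(d,'w22.png',1.25)
```

```text
t 42.7 pos [ 436.8 -215.9  120.6] jaw -5.8 q6 -0.37 w 29.1 F [ 0.4  0.2 -0.3]
dp [-0.028 -0.811 -0.382] turn [ 0.0015 -0.0017  0.0074]
```

View pics/w22.png

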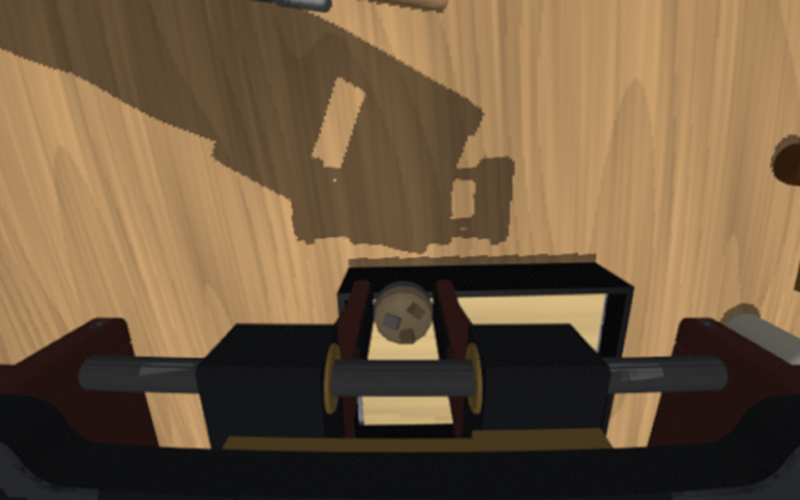

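jog_arm([
  {"dp":[0,-0.3,0],"turn":[0,0,0.007],"claw":0},
  {"dp":[-0.03,-0.65,0],"turn":[0,0,0.007],"claw":0},
  {"dp":[-0.03,-0.81,-0.1],"turn":[0,-0.001,0.007],"claw":0},
  {"dp":[-0.03,-0.82,-0.2],"turn":[0,-0.001,0.007],"claw":0},
  {"dp":[-0.03,-0.82,-0.4],"turn":[0,-0.001,0.007],"claw":0},
  {"dp":[-0.03,-0.82,-0.6],"turn":[0,-0.001,0.007],"claw":0},
  {"dp":[-0.03,-0.82,-0.7],"turn":[0,-0.001,0.007],"claw":0},
  {"dp":[-0.03,-0.82,-0.7],"turn":[0,-0.001,0.007],"claw":0},
])

```text
t: 43.42
ee_pos: [432.0, -277.3, 61.9]
orientation: [-1.571, 0.069, -0.057]
ft_force: [-0.1, 0.5, -0.6]
width: 29.3
```

Run:
```python
from h import *
go(434.5,-280.8,42.3,-4.5)
d=cam('side');cv2.imwrite('pics/s6.png',cv2.resize(d['img'][220:350,290:450,::-1],None,fx=4.5,fy=4.5,interpolation=cv2.INTER_CUBIC))
```

```text
t 43.42 pos [ 432.  -277.3   61.9] jaw -4.6 q6 -0.51 w 29.3 F [-0.1  0.5 -0.6]
dp [ 0.031 -0.044 -0.246] turn [ 0.0002 -0.0024  0.0004]
```

View pics/s6.png

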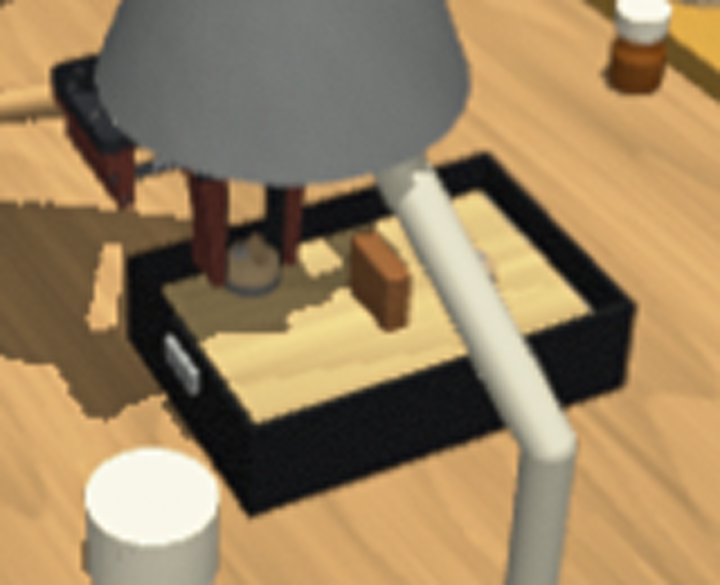

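jog_arm([
  {"dp":[0.03,-0.05,-0.1],"turn":[0,-0.002,0],"claw":0},
  {"dp":[0.03,-0.05,-0.17],"turn":[0,-0.002,0],"claw":0},
  {"dp":[0.03,-0.05,-0.22],"turn":[0,-0.002,0],"claw":0},
  {"dp":[0.03,-0.05,-0.25],"turn":[0,-0.002,0],"claw":0},
  {"dp":[0.03,-0.05,-0.25],"turn":[0,-0.002,0],"claw":0},
  {"dp":[0.03,-0.05,-0.25],"turn":[0,-0.002,0],"claw":0},
])

```text
t: 43.97
ee_pos: [435.1, -281.9, 43.1]
orientation: [-1.571, 0.063, -0.063]
ft_force: [0.1, 0.1, -0.6]
width: 29.0
```

Run:
```python
from h import *
go(434.5,-281.3,41.6,-4.5)
```

```text
t 43.97 pos [ 435.1 -281.9   43.1] jaw -4.6 q6 -0.52 w 29.0 F [ 0.1  0.1 -0.6]
dp [-0.008  0.008 -0.018] turn [0.0005 0.     0.0004]
```

jog_arm([
  {"dp":[0,0,-0.017],"turn":[0,0,0],"claw":0},
  {"dp":[0,0,-0.017],"turn":[0,0,0],"claw":0},
  {"dp":[0,0,-0.017],"turn":[0,0,0],"claw":0},
  {"dp":[0,0,-0.017],"turn":[0,0,0],"claw":0.45},
  {"dp":[0,0,-0.017],"turn":[0,0,0],"claw":0.45},
  {"dp":[0,0,-0.017],"turn":[0,0,0],"claw":0.45},
  {"dp":[0,0,-0.017],"turn":[0,0,0],"claw":0.45},
  {"dp":[0,0,0.3],"turn":[0,0,0],"claw":0.45},
  {"dp":[0,0,0.6],"turn":[0,0,0],"claw":0.45},
  {"dp":[0,0,1],"turn":[0,0,0],"claw":0.45},
  {"dp":[0,0,1],"turn":[0,0,0],"claw":0.45},
])

```text
t: 44.88
ee_pos: [437.8, -283.7, 127.8]
orientation: [-1.575, 0.058, -0.068]
ft_force: [0.6, -0.9, -0.9]
width: 39.3
```

Run:
```python
from h import *
d=cam('wrist');save(d,'w23.png',1.25)
d=cam('top');cv2.imwrite('pics/t9.png',cv2.resize(d['img'][120:270,165:305,::-1],None,fx=4.2,fy=4,interpolation=cv2.INTER_CUBIC))
go(531.2,240.6,165,21.6)
```

```text
t 44.98 pos [ 435.8 -282.4  124.2] jaw -4.6 q6 -0.52 w 39.5 F [-0.   0.5 -0.2]
dp [1.192 6.538 0.51 ] turn [0.0008 0.001  0.1454]
```

View pics/w23.png

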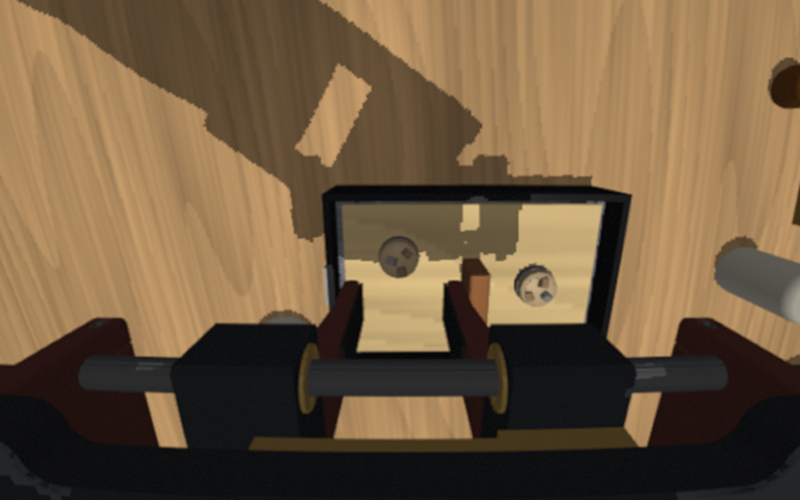

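View pics/t9.png

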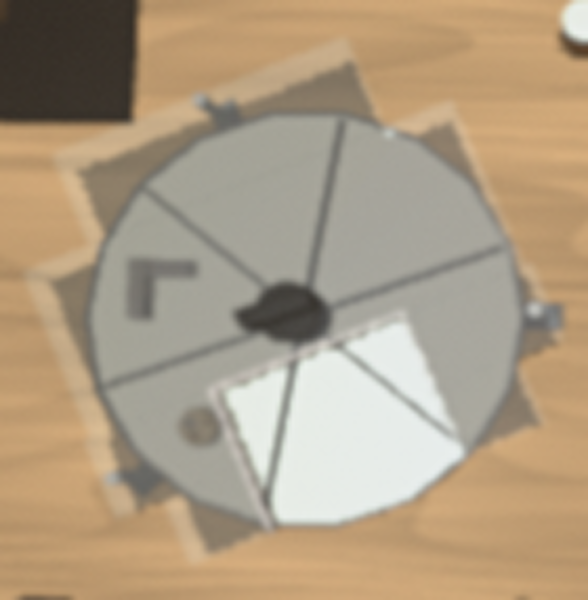

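Run:
```python
from h import *
d=cam('top')
c=lambda pts: np.array([[165+x/4.2,120+y/4] for x,y in pts])-0.5+0.125
P=ray(d,c([(200,426)]),46)[:,:2]-[531.5,238.1]
print(np.hypot(*P.T),np.degrees(np.arctan2(P[:,1],P[:,0])))
```

```text
[105.68947147] [140.43751865]
```

jog_arm([
  {"dp":[0,0.2,0.4],"turn":[0,0,0.03],"claw":0.6},
  {"dp":[0.1,0.6,0.6],"turn":[0,0.001,0.06],"claw":0.6},
  {"dp":[0.2,1,0.6],"turn":[0,0.001,0.08],"claw":0.6},
  {"dp":[0.2,1,0.6],"turn":[0,0.001,0.08],"claw":0.6},
])

```text
t: 45.37
ee_pos: [451.1, -198.1, 170.4]
orientation: [-1.566, -0.136, 0.142]
ft_force: [-0.8, -0.1, 0.2]
width: 52.4
```

jog_arm([
  {"dp":[0.1,0.4,0],"turn":[0,0,0.03],"claw":0.6},
  {"dp":[0.2,0.8,0],"turn":[0,0,0.06],"claw":0.6},
  {"dp":[0.2,1,0],"turn":[0,0,0.065],"claw":0.6},
])

```text
t: 45.62
ee_pos: [466.9, -115.9, 169.0]
orientation: [-1.548, -0.299, 0.307]
ft_force: [0.0, -0.9, 0.9]
width: 52.8
```

jog_arm([
  {"dp":[0.1,0.4,0],"turn":[0,0,0],"claw":0.6},
  {"dp":[0.2,0.8,0],"turn":[0,0,0],"claw":0.6},
  {"dp":[0.2,1,0],"turn":[0,0,0],"claw":0.6},
])

```text
t: 45.87
ee_pos: [482.9, -33.7, 167.5]
orientation: [-1.547, -0.298, 0.309]
ft_force: [0.3, 0.2, 0.2]
width: 52.9
```

jog_arm([
  {"dp":[0.1,0.4,0],"turn":[0,0,0],"claw":0.6},
  {"dp":[0.2,0.8,0],"turn":[0,0,0],"claw":0.6},
  {"dp":[0.2,1,0],"turn":[0,0,0],"claw":0.6},
])

```text
t: 46.12
ee_pos: [499.3, 48.6, 166.0]
orientation: [-1.547, -0.297, 0.31]
ft_force: [-0.4, -1.0, -0.3]
width: 52.8
```

jog_arm([
  {"dp":[0.1,0.4,0],"turn":[0,0,0],"claw":0.6},
  {"dp":[0.2,0.8,0],"turn":[0,0,0],"claw":0.6},
  {"dp":[0.2,1,0],"turn":[0,0,0],"claw":0.6},
])

```text
t: 46.37
ee_pos: [515.9, 130.9, 164.4]
orientation: [-1.546, -0.296, 0.312]
ft_force: [0.6, 0.5, -0.4]
width: 52.8
```

jog_arm([
  {"dp":[0.1,0.4,0],"turn":[0,0,0],"claw":0.6},
  {"dp":[0.15,0.8,0],"turn":[0,0,0],"claw":0.6},
  {"dp":[0.15,1,0],"turn":[0,0,0],"claw":0.6},
  {"dp":[0.15,1,0],"turn":[0,0,0],"claw":0.6},
])

```text
t: 46.7
ee_pos: [527.5, 213.3, 162.5]
orientation: [-1.546, -0.296, 0.315]
ft_force: [-0.3, -0.0, -0.9]
width: 52.6
```

Run:
```python
from h import *
go(531.4,240.3,94,21.5)
```

```text
t 46.7 pos [527.5 213.3 162.5] jaw 22.3 q6 -0.03 w 52.6 F [-0.3 -0.  -0.9]
dp [ 0.049  0.338 -0.856] turn [-0.0003 -0.0039 -0.0046]
```

jog_arm([
  {"dp":[0.05,0.33,0],"turn":[0,-0.004,-0.005],"claw":0.6},
  {"dp":[0.05,0.33,0],"turn":[0,-0.004,-0.005],"claw":0.6},
  {"dp":[0.05,0.34,-0.3],"turn":[0,-0.004,-0.005],"claw":0.6},
  {"dp":[0.05,0.34,-0.6],"turn":[0,-0.004,-0.005],"claw":0.6},
  {"dp":[0.05,0.34,-0.86],"turn":[0,-0.004,-0.005],"claw":0.6},
  {"dp":[0.05,0.34,-0.86],"turn":[0,-0.004,-0.005],"claw":0.6},
  {"dp":[0.05,0.34,-0.86],"turn":[0,-0.004,-0.005],"claw":0.6},
  {"dp":[0.05,0.34,-0.86],"turn":[0,-0.004,-0.005],"claw":0.6},
])

```text
t: 47.37
ee_pos: [531.8, 239.8, 94.1]
orientation: [-1.55, -0.293, 0.293]
ft_force: [0.8, 0.5, -0.1]
width: 52.9
```

jog_arm([
  {"dp":[0,0,0],"turn":[0,0,0],"claw":0},
  {"dp":[0,0,0],"turn":[0,0,0],"claw":0},
  {"dp":[0,0,0],"turn":[0,0,0],"claw":0},
  {"dp":[0,0,0],"turn":[0,0,0],"claw":0},
  {"dp":[0,0,0],"turn":[0,0,0],"claw":0},
  {"dp":[0,0,0],"turn":[0,0,0],"claw":0},
  {"dp":[0,0,0],"turn":[0,0,0],"claw":0},
  {"dp":[0,0,0],"turn":[0,0,0],"claw":0},
])

```text
t: 48.03
ee_pos: [531.5, 239.7, 94.3]
orientation: [-1.55, -0.293, 0.293]
ft_force: [-3.1, -0.5, 4.3]
width: 14.1
```

Run:
```python
from h import *
go(531.4,240.3,94,21.5)
```

```text
t 48.03 pos [531.5 239.7  94.3] jaw 21.4 q6 0.03 w 14.1 F [-3.1 -0.5  4.3]
dp [-0.002  0.007 -0.003] turn [-0.0001 -0.0001  0.0005]
```

jog_arm([
  {"dp":[0,0.01,0],"turn":[0,0,0.03],"claw":0},
  {"dp":[0,0.01,0],"turn":[0,0,0.065],"claw":0},
  {"dp":[0,0.01,0],"turn":[0,0,0.1],"claw":0},
  {"dp":[0,0.01,0],"turn":[0,0,0.135],"claw":0},
  {"dp":[0,0.01,0],"turn":[0,0,0.17],"claw":0},
  {"dp":[0,0.01,0],"turn":[0,0,0.205],"claw":0},
  {"dp":[0,0.01,0],"turn":[0,0,0.24],"claw":0},
  {"dp":[0,0.01,0],"turn":[0,0,0.275],"claw":0},
  {"dp":[0,0.01,0],"turn":[0,0,0.31],"claw":0},
  {"dp":[0,0.01,0],"turn":[0,0,0.35],"claw":0},
  {"dp":[0,0.01,0],"turn":[0,0,0.35],"claw":0},
  {"dp":[0,0.01,0],"turn":[0,0,0.35],"claw":0},
])

```text
t: 49.03
ee_pos: [532.0, 240.4, 94.3]
orientation: [-1.256, -1.134, 1.134]
ft_force: [2.3, -2.0, -0.1]
width: 13.8
```

jog_arm([
  {"dp":[0,0,0],"turn":[0,0,0],"claw":0.5},
  {"dp":[0,0,0],"turn":[0,0,0],"claw":0.6},
  {"dp":[0,0,0],"turn":[0,0,0],"claw":0.6},
  {"dp":[0,0,0],"turn":[0,0,0],"claw":0.6},
  {"dp":[0,0,0.3],"turn":[0,0,0],"claw":0.6},
  {"dp":[0,0,0.6],"turn":[0,0,0],"claw":0.6},
  {"dp":[0,0,0.9],"turn":[0,0,0],"claw":0.6},
  {"dp":[0,0,0.9],"turn":[0,0,0],"claw":0.6},
])

```text
t: 49.7
ee_pos: [534.5, 241.6, 170.7]
orientation: [-1.258, -1.14, 1.128]
ft_force: [0.5, 0.3, 0.2]
width: 52.6
```

Run:
```python
from h import *
d=cam('top');cv2.imwrite('pics/t10.png',cv2.resize(d['img'][120:270,165:305,::-1],None,fx=4.2,fy=4,interpolation=cv2.INTER_CUBIC))
go(451,200,103,113.5)
```

```text
t 49.75 pos [533.5 241.2 168.7] jaw 84.2 q6 -1.06 w 52.8 F [-0.2  0.1 -0.4]
dp [-1.031 -0.515 -0.821] turn [-0.001   0.0013  0.1629]
```

View pics/t10.png

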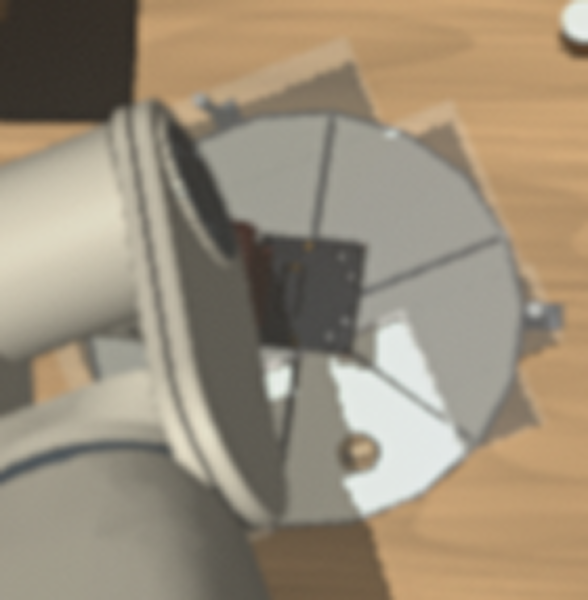

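jog_arm([
  {"dp":[-0.3,-0.15,0],"turn":[0,0,-0.035],"claw":0.65},
  {"dp":[-0.7,-0.35,0],"turn":[0,0,-0.07],"claw":0.65},
  {"dp":[-1,-0.5,0],"turn":[0,0,-0.105],"claw":0.65},
  {"dp":[-1,-0.5,0],"turn":[0,0,-0.14],"claw":0.65},
  {"dp":[-1,-0.5,0],"turn":[0,0,-0.175],"claw":0.65},
  {"dp":[-1,-0.5,0],"turn":[0,0,-0.21],"claw":0.65},
  {"dp":[-1,-0.5,0],"turn":[0,0,-0.245],"claw":0.65},
  {"dp":[-1,-0.5,0],"turn":[0,0,-0.28],"claw":0.65},
  {"dp":[-1,-0.5,0],"turn":[0,0,-0.315],"claw":0.65},
  {"dp":[-1,-0.5,0],"turn":[0,0,-0.35],"claw":0.65},
  {"dp":[-1,-0.5,0],"turn":[0,0,-0.385],"claw":0.65},
  {"dp":[-1,-0.5,0],"turn":[0,0,-0.42],"claw":0.65},
])

```text
t: 50.75
ee_pos: [452.6, 200.9, 167.4]
orientation: [-1.573, -0.113, 0.112]
ft_force: [0.5, 0.6, 0.1]
width: 56.8
```

jog_arm([
  {"dp":[0,0,0],"turn":[0,0,-0.035],"claw":0.65},
  {"dp":[0,0,0],"turn":[0,0,-0.07],"claw":0.65},
  {"dp":[0,0,0],"turn":[0,0,-0.105],"claw":0.65},
  {"dp":[0,0,0],"turn":[0,0,-0.14],"claw":0.65},
  {"dp":[0,0,0],"turn":[0,0,-0.175],"claw":0.65},
  {"dp":[0,0,0],"turn":[0,0,-0.21],"claw":0.65},
  {"dp":[0,0,0],"turn":[0,0,-0.245],"claw":0.65},
  {"dp":[0,0,-0.2],"turn":[0,0,-0.28],"claw":0.65},
  {"dp":[0,0,-0.4],"turn":[0,0,-0.315],"claw":0.65},
  {"dp":[0,0,-0.6],"turn":[0,0,-0.35],"claw":0.65},
  {"dp":[0,0,-0.8],"turn":[0,0,-0.385],"claw":0.65},
  {"dp":[0,0,-0.8],"turn":[0,0,-0.42],"claw":0.65},
])

```text
t: 51.75
ee_pos: [449.9, 199.8, 99.7]
orientation: [-1.378, 0.924, -0.914]
ft_force: [-0.5, -0.1, 0.2]
width: 57.1
```

Run:
```python
from h import *
ctrl.get_image('top');ctrl.get_image('top')
d=cam('wrist');save(d,'w24.png',1.25)
go(440,199,34,113.5)
```

```text
t 51.9 pos [451.8 200.6 102.3] jaw -67.2 q6 1.57 w 57.1 F [ 0.2  0.7 -0.3]
dp [-0.148 -0.02  -0.854] turn [ 0.001  -0.0021  0.004 ]
```

View pics/w24.png

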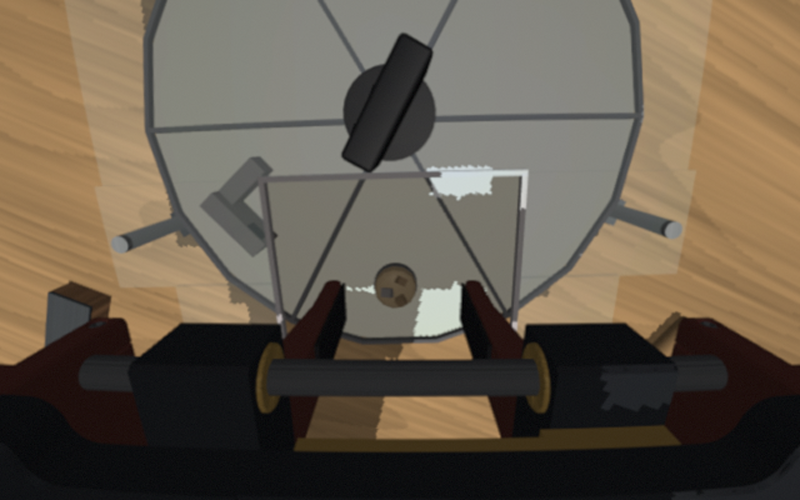

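Run:
```python
from h import *
d=cam('wrist')
p=ray(d,np.array([(396,284)])/1.25,46)[0];print(p.round(1))
go(p[0],p[1],34.5,113.5)
```

```text
[437.3 198.6  46. ]
t 51.95 pos [452.2 200.8 102.8] jaw -67.2 q6 1.57 w 57.3 F [ 0.7 -0.4  0.2]
dp [-0.187 -0.028 -0.854] turn [ 0.0009 -0.0018  0.0038]
```

jog_arm([
  {"dp":[-0.18,-0.03,-0.1],"turn":[0.001,-0.002,0.004],"claw":0.65},
  {"dp":[-0.18,-0.03,-0.25],"turn":[0.001,-0.002,0.004],"claw":0.65},
  {"dp":[-0.18,-0.03,-0.55],"turn":[0.001,-0.002,0.004],"claw":0.65},
  {"dp":[-0.18,-0.03,-0.8],"turn":[0.001,-0.002,0.004],"claw":0.65},
  {"dp":[-0.18,-0.03,-0.85],"turn":[0.001,-0.002,0.004],"claw":0.65},
  {"dp":[-0.18,-0.03,-0.85],"turn":[0.001,-0.002,0.004],"claw":0.65},
])

```text
t: 52.45
ee_pos: [437.1, 198.1, 34.1]
orientation: [-1.378, 0.901, -0.9]
ft_force: [0.4, 0.1, 0.9]
width: 57.0
```

Run:
```python
from h import *
d=cam('wrist');save(d,'w25.png',1.25)
go(437.5,198.9,34.5,113.5)
```

```text
t 52.5 pos [437.8 198.4  34.9] jaw -66.4 q6 1.56 w 57.1 F [-0.2  0.2  1. ]
dp [-0.004  0.006 -0.005] turn [-0.0001  0.0001 -0.0007]
```

View pics/w25.png

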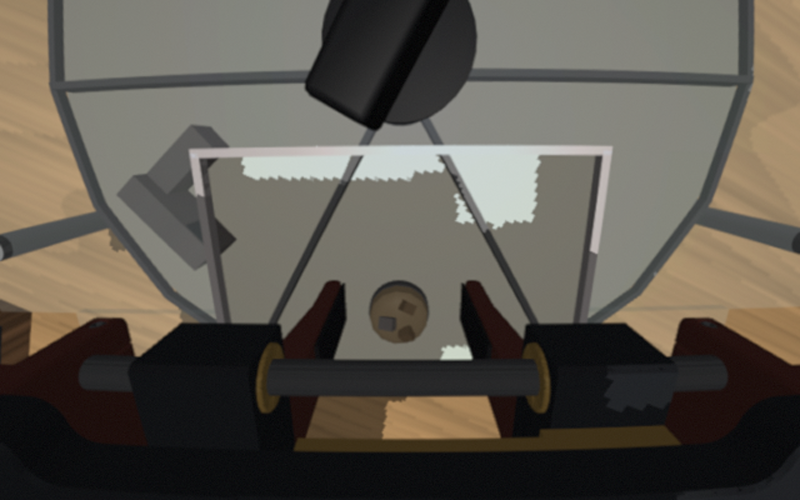

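jog_arm([
  {"dp":[0,0,-0.01],"turn":[0,0,0],"claw":0},
  {"dp":[0,0,-0.01],"turn":[0,0,0],"claw":0},
  {"dp":[0,0,-0.01],"turn":[0,0,0],"claw":0},
  {"dp":[0,0,-0.01],"turn":[0,0,0],"claw":0},
  {"dp":[0,0,-0.01],"turn":[0,0,0],"claw":0},
  {"dp":[0,0,-0.01],"turn":[0,0,0],"claw":0},
  {"dp":[0,0,-0.01],"turn":[0,0,0],"claw":0},
  {"dp":[0,0,-0.01],"turn":[0,0,0],"claw":0},
])

```text
t: 53.17
ee_pos: [438.2, 198.6, 34.7]
orientation: [-1.375, 0.9, -0.901]
ft_force: [-1.1, 0.1, 5.9]
width: 29.0
```

jog_arm([
  {"dp":[0,0,0.1],"turn":[0,0,0],"claw":0},
  {"dp":[0,0,0.25],"turn":[0,0,0],"claw":0},
  {"dp":[0,0,0.5],"turn":[0,0,0],"claw":0},
  {"dp":[0,0,0.75],"turn":[0,0,0],"claw":0},
  {"dp":[0,0,1],"turn":[0,0,0],"claw":0},
  {"dp":[0,0,1],"turn":[0,0,0],"claw":0},
])

```text
t: 53.67
ee_pos: [440.2, 199.4, 118.2]
orientation: [-1.371, 0.896, -0.903]
ft_force: [1.4, 0.3, 0.2]
width: 29.1
```

Run:
```python
from h import *
d=cam('wrist');save(d,'w26.png',1.25)
go(430,-341,110,-4.5)
```

```text
t 53.72 pos [439.5 199.1 116.6] jaw -66.4 q6 1.56 w 29.2 F [ 1.3 -0.3 -0.2]
dp [-0.118 -6.751 -0.083] turn [-0.0015  0.0011  0.3437]
```

View pics/w26.png

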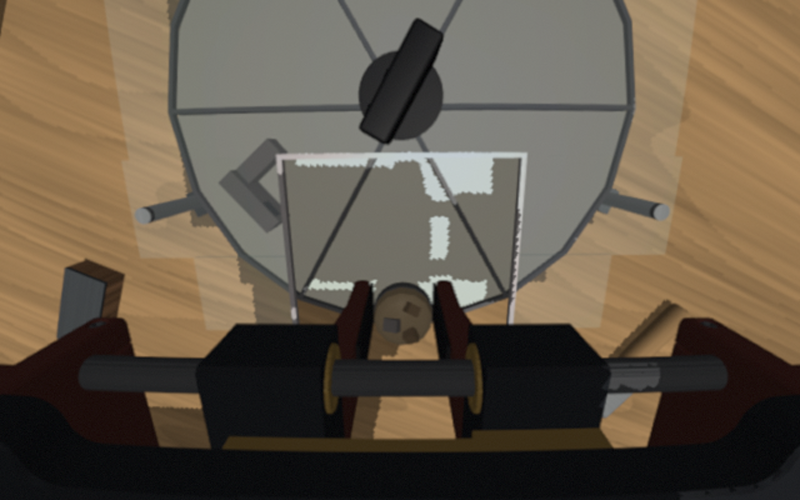

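jog_arm([
  {"dp":[0,-0.3,0.1],"turn":[0,0.001,0.03],"claw":0},
  {"dp":[0,-0.65,0.1],"turn":[-0.001,0.001,0.06],"claw":0},
  {"dp":[0,-1,0.1],"turn":[-0.001,0.001,0.09],"claw":0},
  {"dp":[0,-1,0.1],"turn":[-0.001,0.001,0.12],"claw":0},
])

```text
t: 54.05
ee_pos: [438.0, 115.9, 123.7]
orientation: [-1.485, 0.609, -0.608]
ft_force: [-0.2, 0.1, -0.6]
width: 29.4
```

jog_arm([
  {"dp":[0,-0.3,0],"turn":[0,0,0.03],"claw":0},
  {"dp":[0,-0.65,0],"turn":[0,0,0.06],"claw":0},
  {"dp":[0,-1,0],"turn":[0,0,0.09],"claw":0},
  {"dp":[0,-1,0],"turn":[0,0,0.12],"claw":0},
])

```text
t: 54.38
ee_pos: [436.9, 32.7, 122.6]
orientation: [-1.551, 0.315, -0.311]
ft_force: [0.5, 0.6, -1.2]
width: 29.2
```

jog_arm([
  {"dp":[0,-0.3,0],"turn":[0,0,0.03],"claw":0},
  {"dp":[0,-0.65,0],"turn":[0,0,0.06],"claw":0},
  {"dp":[0,-1,0],"turn":[0,0,0.09],"claw":0},
  {"dp":[0,-1,0],"turn":[0,0,0.1],"claw":0},
])

```text
t: 54.72
ee_pos: [436.2, -50.3, 121.8]
orientation: [-1.574, 0.067, -0.062]
ft_force: [0.7, 1.0, 0.3]
width: 29.3
```

jog_arm([
  {"dp":[0,-0.3,0],"turn":[0,0,0],"claw":0},
  {"dp":[0,-0.65,0],"turn":[0,0,0],"claw":0},
  {"dp":[0,-1,0],"turn":[0,0,0],"claw":0},
  {"dp":[0,-1,0],"turn":[0,0,0],"claw":0},
])

```text
t: 55.05
ee_pos: [436.2, -133.5, 121.0]
orientation: [-1.574, 0.069, -0.064]
ft_force: [-0.0, -0.6, -0.1]
width: 29.1
```

jog_arm([
  {"dp":[0,-0.3,0],"turn":[0,0,0],"claw":0},
  {"dp":[0,-0.65,0],"turn":[0,0,0],"claw":0},
  {"dp":[0,-1,0],"turn":[0,0,0],"claw":0},
  {"dp":[0,-1,0],"turn":[0,0,0],"claw":0},
])

```text
t: 55.38
ee_pos: [436.6, -216.6, 120.5]
orientation: [-1.575, 0.071, -0.066]
ft_force: [0.3, 0.5, 0.2]
width: 29.3
```

jog_arm([
  {"dp":[0,-0.3,0],"turn":[0,0,0],"claw":0},
  {"dp":[-0.04,-0.65,0],"turn":[0,0,0],"claw":0},
  {"dp":[-0.08,-0.9,0],"turn":[0,0,0],"claw":0},
  {"dp":[-0.08,-1,0],"turn":[0,0,0],"claw":0},
  {"dp":[-0.08,-1,0],"turn":[0,0,0],"claw":0},
])

```text
t: 55.8
ee_pos: [429.9, -297.0, 119.8]
orientation: [-1.574, 0.073, -0.067]
ft_force: [0.1, 0.9, -0.3]
width: 29.5
```

Run:
```python
from h import *
d=cam('wrist');save(d,'w27.png',1.25)
go(430,-341,60,-4.5)
```

```text
t 55.85 pos [ 429.8 -296.   119.8] jaw -5.1 q6 -0.53 w 28.9 F [-0.9  1.   0.1]
dp [ 0.003 -0.563 -0.747] turn [ 0.0013 -0.0013  0.0032]
```

View pics/w27.png

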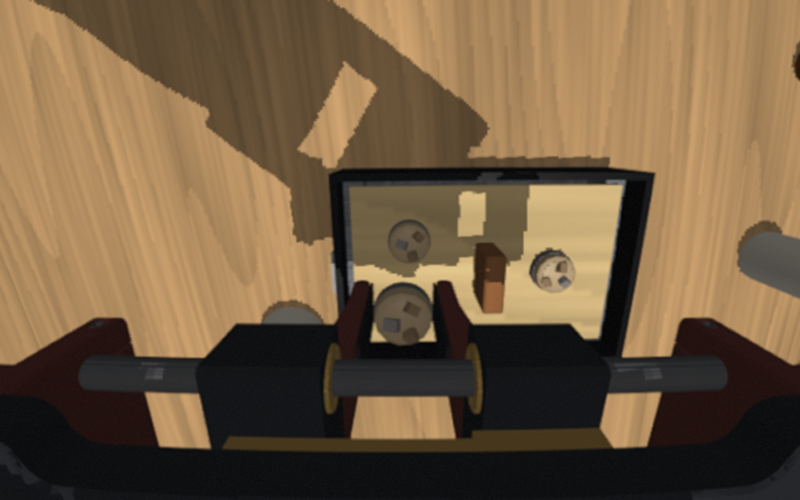

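jog_arm([
  {"dp":[0,-0.3,0],"turn":[0,-0.001,0.003],"claw":0},
  {"dp":[0,-0.56,0],"turn":[0.001,-0.001,0.003],"claw":0},
  {"dp":[0,-0.57,-0.15],"turn":[0.001,-0.001,0.003],"claw":0},
  {"dp":[0,-0.57,-0.35],"turn":[0.001,-0.001,0.003],"claw":0},
  {"dp":[0,-0.57,-0.55],"turn":[0.001,-0.001,0.003],"claw":0},
  {"dp":[0,-0.57,-0.72],"turn":[0.001,-0.001,0.003],"claw":0},
  {"dp":[0,-0.57,-0.75],"turn":[0.001,-0.001,0.003],"claw":0},
  {"dp":[0,-0.57,-0.75],"turn":[0.001,-0.001,0.003],"claw":0},
])

```text
t: 56.52
ee_pos: [429.0, -339.3, 58.4]
orientation: [-1.569, 0.064, -0.059]
ft_force: [0.8, -0.4, 0.0]
width: 29.5
```

Run:
```python
from h import *
go(430,-341,42.3,-4.5)
```

```text
t 56.52 pos [ 429.  -339.3   58.4] jaw -4.5 q6 -0.61 w 29.5 F [ 0.8 -0.4  0. ]
dp [ 0.012 -0.022 -0.201] turn [-0.0005 -0.0011 -0.0001]
```

jog_arm([
  {"dp":[0.01,-0.02,-0.08],"turn":[0,-0.001,0],"claw":0},
  {"dp":[0.01,-0.02,-0.15],"turn":[0,-0.001,0],"claw":0},
  {"dp":[0.01,-0.02,-0.19],"turn":[0,-0.001,0],"claw":0},
  {"dp":[0.01,-0.02,-0.21],"turn":[0,-0.001,0],"claw":0},
  {"dp":[0.01,-0.02,-0.21],"turn":[0,-0.001,0],"claw":0},
  {"dp":[0.01,-0.02,-0.21],"turn":[0,-0.001,0],"claw":0},
])

```text
t: 57.02
ee_pos: [430.0, -341.0, 41.8]
orientation: [-1.569, 0.061, -0.062]
ft_force: [-0.2, -0.7, -0.6]
width: 29.1
```

Run:
```python
from h import *
go(430,-341,41.6,-4.5)
```

```text
t 57.02 pos [ 430.  -341.    41.8] jaw -4.5 q6 -0.62 w 29.1 F [-0.2 -0.7 -0.6]
dp [ 0.     0.    -0.002] turn [-0.0003  0.     -0.0001]
```

jog_arm([
  {"dp":[0,0,-0.002],"turn":[0,0,0],"claw":0.45},
  {"dp":[0,0,-0.002],"turn":[0,0,0],"claw":0.45},
  {"dp":[0,0,-0.002],"turn":[0,0,0],"claw":0.45},
  {"dp":[0,0,-0.002],"turn":[0,0,0],"claw":0.45},
  {"dp":[0,0,0.3],"turn":[0,0,0],"claw":0.45},
  {"dp":[0,0,0.6],"turn":[0,0,0],"claw":0.45},
  {"dp":[0,0,1],"turn":[0,0,0],"claw":0.45},
  {"dp":[0,0,1],"turn":[0,0,0],"claw":0.45},
])

```text
t: 57.68
ee_pos: [432.5, -343.1, 126.7]
orientation: [-1.574, 0.057, -0.067]
ft_force: [1.2, -0.6, 0.3]
width: 39.2
```

jog_arm([
  {"dp":[0,0.4,0.4],"turn":[0,0,0],"claw":0.45},
  {"dp":[0,0.8,0.8],"turn":[0,0,0],"claw":0.45},
  {"dp":[0,1,1],"turn":[0,0,0],"claw":0.45},
  {"dp":[0,1,1],"turn":[0,0,0],"claw":0.45},
])

```text
t: 58.02
ee_pos: [433.9, -261.3, 210.3]
orientation: [-1.576, 0.051, -0.069]
ft_force: [-0.2, 0.6, 0.3]
width: 39.4
```

jog_arm([
  {"dp":[0,0.4,0],"turn":[0,0,0],"claw":0.45},
  {"dp":[0,0.8,0],"turn":[0,0,0],"claw":0.45},
  {"dp":[0,1,0],"turn":[0,0,0],"claw":0.45},
  {"dp":[0,1,0],"turn":[0,0,0],"claw":0.45},
])

```text
t: 58.35
ee_pos: [433.2, -179.2, 209.4]
orientation: [-1.575, 0.051, -0.066]
ft_force: [1.1, -0.1, 0.3]
width: 39.5
```

jog_arm([
  {"dp":[0,0.4,0],"turn":[0,0,0],"claw":0.45},
  {"dp":[0,0.8,0],"turn":[0,0,0],"claw":0.45},
  {"dp":[0,1,0],"turn":[0,0,0],"claw":0.45},
  {"dp":[0,1,0],"turn":[0,0,0],"claw":0.45},
])

```text
t: 58.68
ee_pos: [432.9, -97.9, 208.7]
orientation: [-1.574, 0.05, -0.063]
ft_force: [-0.4, 0.9, -0.1]
width: 39.5
```

Run:
```python
from h import *
d=cam('top');save(d,'t11.png',1.25);W=world(d)
m=(np.abs(W[...,0]-487)<90)&(np.abs(W[...,1]+315)<50)
z=W[m][:,2];print(np.histogram(z,bins=[0,30,34,36,38,42,48,52,56,58,65,75]))
for p in ((541.8,-319.3),(435,-282),(430,-341)):
    m=np.hypot(W[...,0]-p[0],W[...,1]-p[1])<10;print(p,np.median(W[m][:,2]))
cv2.imwrite('pics/t12.png',cv2.resize(d['img'][170:270,380:470,::-1],None,fx=6,fy=6,interpolation=cv2.INTER_CUBIC))
d=cam('side');cv2.imwrite('pics/s7.png',cv2.resize(d['img'][220:350,290:450,::-1],None,fx=4.5,fy=4.5,interpolation=cv2.INTER_CUBIC))
```

```text
(array([  1, 121, 392, 572, 457,  49,  84,  72,  11,  10,  68]), array([ 0, 30, 34, 36, 38, 42, 48, 52, 56, 58, 65, 75]))
(541.8, -319.3) 52.30030400868759
(435, -282) 52.90754512239073
(430, -341) 51.142357196694775
```

View pics/t11.png

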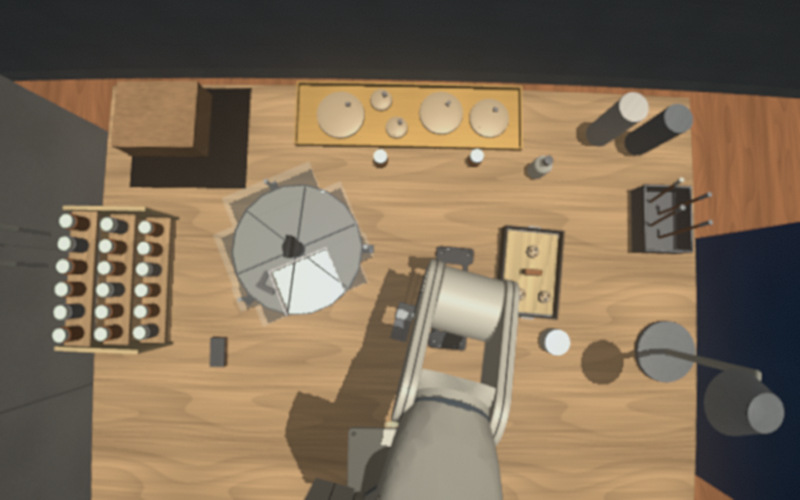

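View pics/t12.png

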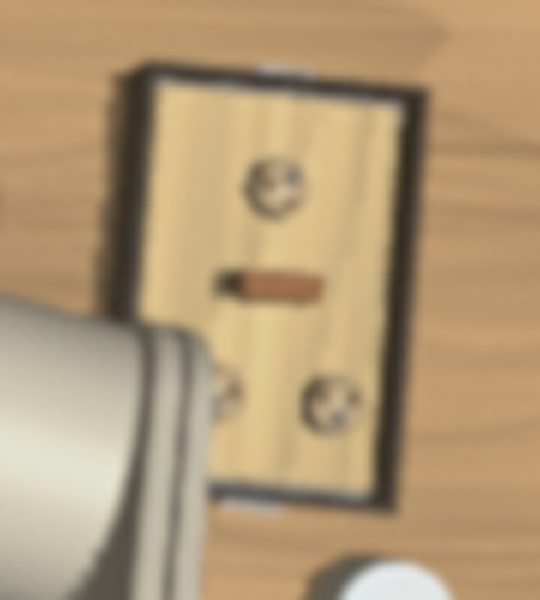

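View pics/s7.png

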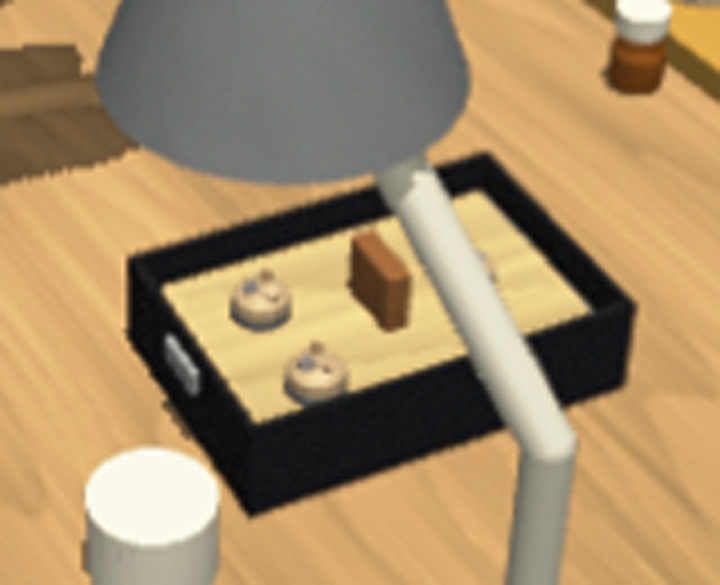

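```bash
python3 -c "
from h import *
print(ctrl.get_obs()['qvel'].round(4)); print(ctrl.close_job())"
```

```text
[-0.0224  0.001  -0.0091 -0.0012  0.0026  0.0022]
the job is handed in; nothing more can be done
None
```

I packed all four bases from the carousel into the case in the order asked and handed the job in at about 59 s; no pass or fail was reported. This start had one large base and three small ones.

- **Packing:** The large base went flat on the case floor first. The divider went onto the ledges next, and its top measured 36.9 mm against the expected 37. The three small bases then stood upright on the divider.
- **Last checks:** The small bases' tops read 51–53 mm, which matches 37 mm plus their 16 mm height, and all three looked upright from above and the side. The carousel held only the ruined-wall piece. In the last top view the jars, bottle, tub and sanding block looked unmoved, but the arm partly hid the brush.
- **Not rechecked:** I could not see the large base again after the divider covered it; it was flat in the centre just before.
- **Disagreement:** The top and wrist cameras differed by 4–6 mm on where bases stood in the carousel. I went by the wrist view, and every grasp held the first time. I saw nothing slip, drop or get knocked aside.

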